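# Level the bottle stand

## Robot

A 6-joint arm with a two-finger parallel gripper is mounted at the origin on the work surface. World frame = base frame: x ahead of the robot, y to its left, z up, the work surface at z = 0. Lengths are in m, angles in rad, forces in N, time in s.
With the tool pointing down it reaches from about 0.25 to 0.725 m from the base axis. Payload 9.7 kg.
Tool frame: the origin (TCP) lies midway between the tips of the shut fingers; the grasp point (between the pads) lies 19 mm behind it; z points along the fingers, x is the direction in which the jaws open and shut, and the axes are right-handed (so a half turn about z gives the same grasp; the last joint's range is limited). The gripper opens to 85 mm and grips with 20 to 120 N. Pads are 22 mm wide; open, the fingers measure 114 mm over their backs; the gripper's body (76 mm by 85 mm) begins 54 mm behind the grasp point. The pads swing forward as they close: fully open they stand 13 mm farther back than shut.
Start: joints at [-1.157, 0.087, 0.176, 1.66, 0, 1.571], TCP at [0.221, -0.504, 0.193] pointing down, gripper open.
Joint ranges: [-3.13, 3.13], [-0.85, 1.81], [-1.15, 1.24], [-2.2, 2.28], [-1.44, 1.52], [-3.14, 3.14]. Speed limits (rad/s): [2.22, 2.22, 2.57, 3.14, 3.14, 3.14].

## Interface

Orientations are given as a rotation vector (axis times angle).
In Python, from plant import sense, eyes, job gives the robot as it stands.
- The arm moves only by the shell command python3 -m creep 'ROWS' [OPENING] [FORCE]. ROWS is JSON, a list of rows, each an object with "travel": the shift along the world's x, y, z as a fraction of full scale, a list of three; "dr": the turn, a rotation vector about the world's x, y, z as a fraction of full scale, a list of three. A call has 1 to 8 rows; each row is the pose to reach, as a shift and turn from the pose commanded when the call began, turning the shorter way round; what a row does not reach only later rows make up. Full scale, the value 1, is 0.1 m for a shift and 180 degrees for a turn. A row lasts 1/10 s, in which the tool goes at most 50 mm and 8.59 degrees, less where a joint would pass 70% of its speed; a pose out of reach is approached as far as the arm can. A call with a number of a shift or a turn outside -1 to 1 is refused whole. A call with a gripper value outside its range is refused whole. OPENING is the opening, from 0 (shut) to 1 (fully open), set as the call begins (- or left out, the last holds). The fingers move at their own pace and stop on an object; FORCE is the grip in N (left out, the last holds). Time passes only in rows, so rows that repeat a pose let the fingers close. It gives the time, the measured TCP pose, the force and the opening at its end, in the units of the state.
- sense(): the state, without advancing time (a new reading comes with each control period).
- eyes.snapshot(name): name is "scene" or "top" or "wrist"; returns the picture (480x640x3 uint8, red, green, blue); there is no depth.
- eyes.camera_params(name): a dict with "fx", "fy", "cx", "cy" (pixels), "rvec" (rotation vector, rad) and "tvec" (3), from world to camera coordinates, as OpenCV has them; the wrist camera has in their place "tool_from_camera" (4x4, takes a point from camera to tool coordinates, whose origin is the TCP and whose axes are the tool frame's). Camera axes: x right, y down, z forward; pixel columns grow to the right and rows downward; lengths in m; the calibration is good to about 2 mm. A picture is of the moment at which its call begins: read the wrist's pose just before it. camera_params takes no time and is no camera call.
- job.close_job(): hands the job in, once; it reports no verdict.
The state is a dict: "clock": time; "joint_positions": joint angles; "joint_velocities": joint speeds; "joint_efforts": joint torques, N m; "ee_pos": TCP position; "eef_rot": TCP orientation; "contact_force": force on the tool from outside, world axes, zero at the start; "moment": the same for the moment, N m; "finger_gap": finger opening in m.
Only numpy, scipy, OpenCV 4.12 (cv2) and the standard library are available. Lean on these libraries where they do the work, as an engineer would, in place of code of your own. Each camera call takes 0.05 s, during which the arm holds its last target.

## Task

The loaded bottle stand leans because its screw foot is set too low: push its drawer fully shut, then stand the spirit level from the counter lengthwise on its white board and let go, so that the bubble shows the lean. Then turn the foot's black star knob until the bubble rests centred between the two lines, and finally press down on the top of the level with a steady, moderate push, the bubble staying centred. Finish while still pressing, and leave the bottles and the other things where they are.

Things in the scene. Friction and masses are not known exactly. Their poses are not given: they have to be found in the camera images.
- board (a point): Bottle stand's board, white top: 200 mm deep (x, from drawer front to back) by 400 mm long (y, to the left seen from the robot), z up; point: centre of its top face, about 110 mm up. Two bottles stand on its left 90 mm (y over 0.11). It rests on rubber feet at the left end and the screw foot at the right, which is too low at first: the right end hangs 1 to 3 mm.
- drawer (a joint): How far the shallow drawer under the board is open, in m: 0 fully shut, 0.04 to 0.075 at the start; it slides along the board's x (shuts towards +x) and takes 2 to 4 N.
- drawer_handle (a point): Middle of the drawer's steel bar handle: 10 mm thick, 110 mm long along the board's y, 35 mm in front of the white drawer front, about 52 mm above the counter. Pushing it along the board's +x shuts the drawer; shut, it lies at x = -0.135, y = 0 of the board frame.
- foot_grip (a point): Black six-lobed star knob of the screw foot, 60 mm beyond the board's right end: 49 mm across, 25 mm high; point: on its vertical axis half-way up, 135 mm above the counter; its bracket is below 96 mm. Clockwise from above raises the board's right end. It keeps its height, stays as left, takes 0.15 N m. 1 rad moves the bubble 8.6 mm; 0.9 to 2.4 rad clockwise are needed.
- level_mid (a point): Spirit level: aluminium bar with black end caps, 250 mm long (x), 26 mm wide (y), 50 mm high (z), 0.3 to 0.55 kg; point: its centre, 25 mm above its underside. Stands upright on its base on the counter at first. Mid-top is a 78 mm window with the yellow-green vial; the top from 40 to 118 mm either side of the centre is flat metal to press on.
- level: The same spirit level, its origin in the middle of its underside, axes as level_mid.
- stand: The same bottle stand, without the screw foot's knob; its origin is at counter height under the centre of the board, axes as board.
- wine_bottle: Tall green bottle, 74 mm across and 295 mm high, at the back of the board's left end; bystander, origin in the middle of its underside.
- spirit_bottle: Amber bottle, 72 mm across and 235 mm high, at the front of the board's left end; bystander, origin in the middle of its underside.
- counter_bottle: Amber bottle, 72 mm across and 245 mm high, on the counter to the right; bystander, origin in the middle of its underside.
- can_a: Drinks can, 66 mm across and 123 mm high, on the counter to the right; bystander, origin in the middle of its underside.
- can_b: Drinks can, 66 mm across and 123 mm high, on the counter to the left; bystander, origin in the middle of its underside.
- tape_roll: Roll of packing tape lying flat, 100 mm across and 48 mm high, on the counter to the left; bystander.
- wrench: Steel spanner 180 mm long and 8 mm thick lying on the counter near the robot; bystander.
- carton: Small cardboard carton 110 x 150 x 90 mm on the counter to the right; bystander.
- bubble_mid (a point): Middle of the pale bubble, 18 mm long, in the vial: its x in the frame of level_mid is its distance from the vial's middle (0 = centred). The vial's two black lines are 26 mm apart, so it is between them within 4 mm of the middle. It runs to the higher end, at most 23 mm, and settles in about 1.5 s.

How it is judged:
By the outcome, as a careful person would: the job done as asked, in the order asked, and still so for the second after the job is handed in, while the arm keeps its last pose, push and grip.
It also fails if it takes over 72 s, if anything falls off the work surface, if the arm or the gripper's body presses on something with over 40 N, if the wrist force passes 120 N, or if a joint passes its speed limit or range.

## Working session

There is one attempt and no reset: what is moved stays moved. The work goes in short steps, Python scripts to look and compute and a shell command to move; the robot and the scene stay as the last step left them, time stands still between calls to the robot, and variables do not carry over. Pictures are saved under pics/ and viewed, and the job is handed in when it is done.

```bash
ls -la; mkdir -p pics
python3 - <<'E'
from plant import sense, eyes, job
import cv2
s=sense()
for k,v in s.items(): print(k,v)
for n in ("scene","top","wrist"):
    im=eyes.snapshot(n); cv2.imwrite(f"pics/{n}0.png",im[:,:,::-1]); print(n,eyes.camera_params(n))
E
```

```text
total 12
drwxr-xr-x  3 agent agent 4096 Dec  7 15:04 .
drwxr-xr-x 23 root  root  4096 Dec  7 15:03 ..
drwxr-xr-x  2 agent agent 4096 Dec  7 15:04 pics
clock 0.0
joint_positions [-1.15696951e+00  8.74342879e-02  1.75114036e-01  1.65975701e+00
 -2.94554970e-05  1.57078466e+00]
joint_velocities [-1.25043897e-03 -4.45617879e-04  7.16248409e-05  8.93321370e-04
 -4.18440875e-04  9.27194026e-04]
joint_efforts [-1.02534937e-03 -5.20385206e+01  4.64804649e+01  1.61666167e-02
 -2.30821379e-04  2.33772357e-05]
ee_pos [ 0.22104706 -0.50333159  0.19228694]
eef_rot [-2.62987453e+00  1.71729915e+00  1.70962282e-03]
contact_force [ 0.14744934  0.04588546 -0.57373859]
moment [ 0.04505736  0.03067827 -0.00341707]
finger_gap 0.08522943581724167
scene {'fx': 447.19515898649655, 'fy': 447.19515898649655, 'cx': 322.2387548198109, 'cy': 240.27226043743764, 'rvec': array([ 2.186769  ,  1.04958072, -0.40986284]), 'tvec': array([-0.28250461, -0.2738334 ,  1.6131976 ])}
top {'fx': 546.9835520507061, 'fy': 546.9835520507061, 'cx': 312.47851918262734, 'cy': 245.04386566906038, 'rvec': array([ 2.11941053, -2.15141063,  0.11997857]), 'tvec': array([-0.03292476,  0.54039731,  1.40106465])}
wrist {'fx': 420.59300381377597, 'fy': 420.59300381377597, 'cx': 324.9668800368486, 'cy': 238.4544737925772, 'tool_from_camera': array([[ 9.99999897e-01, -6.41867132e-06,  4.54012465e-04,
        -7.20181127e-04],
       [-1.25552875e-04,  9.57005310e-01,  2.90070371e-01,
        -7.33288036e-02],
       [-4.36354206e-04, -2.90070398e-01,  9.57005211e-01,
        -1.80599270e-01],
       [ 0.00000000e+00,  0.00000000e+00,  0.00000000e+00,
         1.00000000e+00]])}
```

View pics/scene0.png

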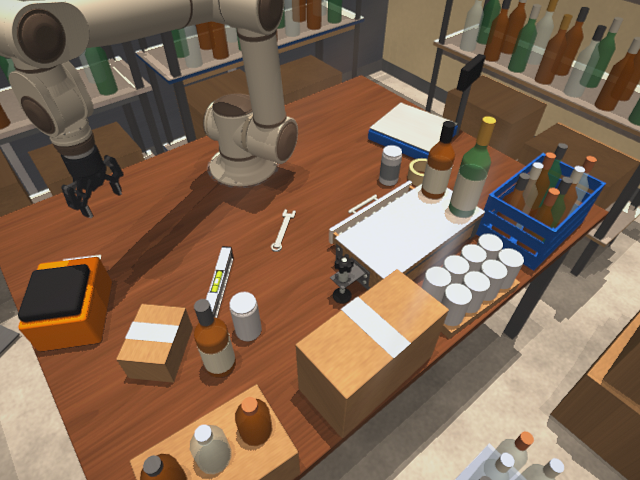

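View pics/top0.png

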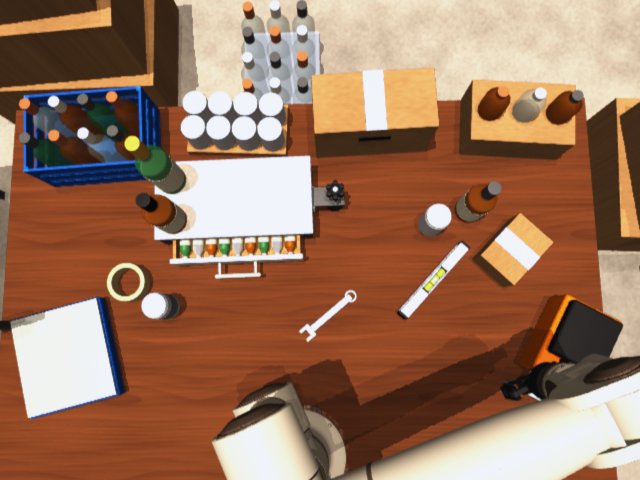

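View pics/wrist0.png

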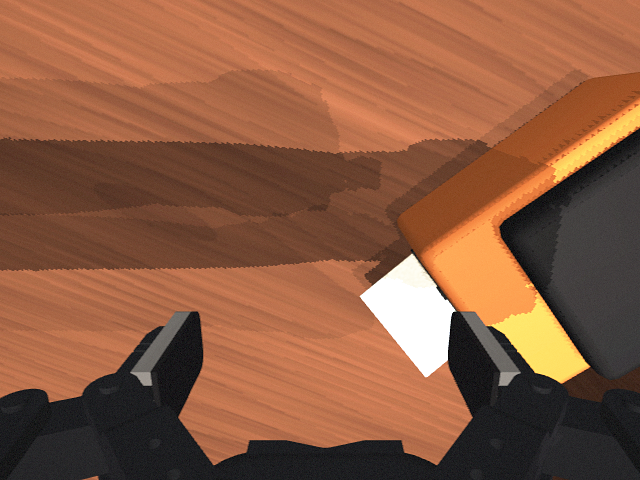

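```bash
cat > h.py <<'E'
import numpy as np, cv2
from scipy.spatial.transform import Rotation as R
from plant import sense, eyes, job
def cam(n, s=None):
    p=eyes.camera_params(n)
    if n=="wrist":
        s=s or sense()
        T=np.eye(4); T[:3,:3]=R.from_rotvec(s["eef_rot"]).as_matrix(); T[:3,3]=s["ee_pos"]
        M=T@p["tool_from_camera"]
        Rc=M[:3,:3]; o=M[:3,3]
    else:
        Rc=R.from_rotvec(p["rvec"]).as_matrix().T; o=-Rc@p["tvec"]
    return p,Rc,o
def cast(n,uv,z,s=None):
    p,Rc,o=cam(n,s)
    uv=np.atleast_2d(uv).astype(float)
    d=np.c_[(uv[:,0]-p["cx"])/p["fx"],(uv[:,1]-p["cy"])/p["fy"],np.ones(len(uv))]@Rc.T
    return o+d*((z-o[2])/d[:,2])[:,None]
def proj(n,X,s=None):
    p,Rc,o=cam(n,s)
    c=(np.atleast_2d(X)-o)@Rc
    return np.c_[c[:,0]/c[:,2]*p["fx"]+p["cx"],c[:,1]/c[:,2]*p["fy"]+p["cy"]]
def snap(n,f):
    s=sense(); im=eyes.snapshot(n)[:,:,::-1].copy(); cv2.imwrite(f"pics/{f}.png",im); return s,im
def st():
    s=sense(); print("t",round(s["clock"],2),"p",np.round(s["ee_pos"],4),"r",np.round(s["eef_rot"],3),"F",np.round(s["contact_force"],1),"M",np.round(s["moment"],2),"gap",round(s["finger_gap"],4),"q",np.round(s["joint_positions"],2))
E
python3 - <<'E'
import cv2
a=cv2.imread("pics/top0.png")
cv2.imwrite("pics/t_a.png",cv2.resize(a[140:300,140:360],(800,582),interpolation=cv2.INTER_CUBIC))
cv2.imwrite("pics/t_b.png",cv2.resize(a[180:330,380:580],(800,600),interpolation=cv2.INTER_CUBIC))
b=cv2.imread("pics/scene0.png")
cv2.imwrite("pics/s_a.png",cv2.resize(b[130:310,300:500],(660,594),interpolation=cv2.INTER_CUBIC))
E
```

```text
(no output)
```

View pics/t_a.png

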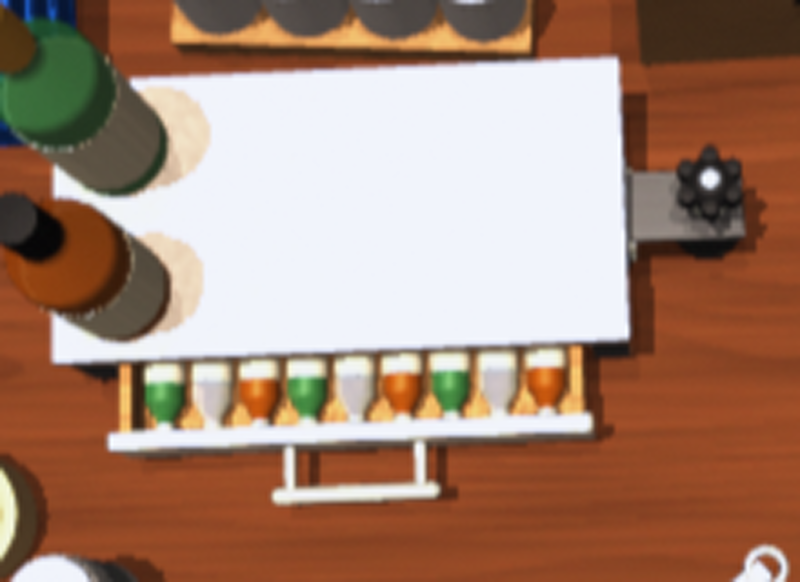

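View pics/t_b.png

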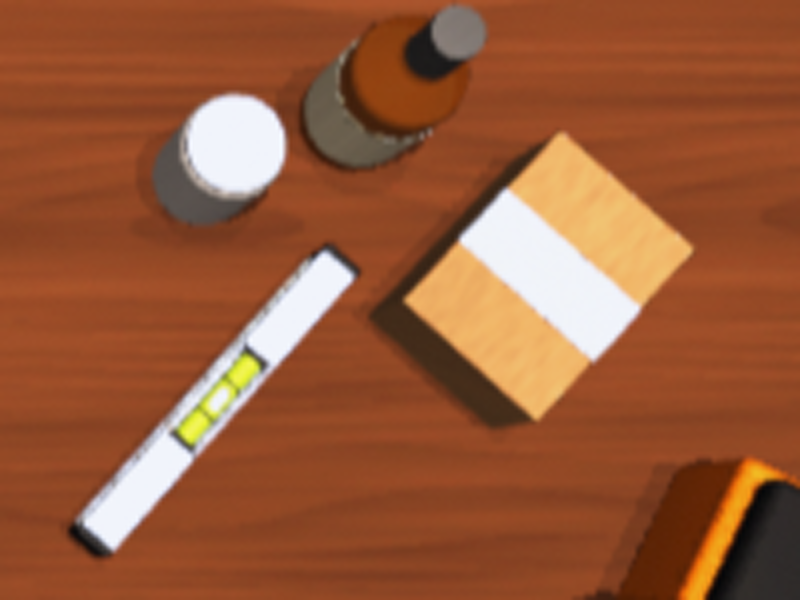

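View pics/s_a.png

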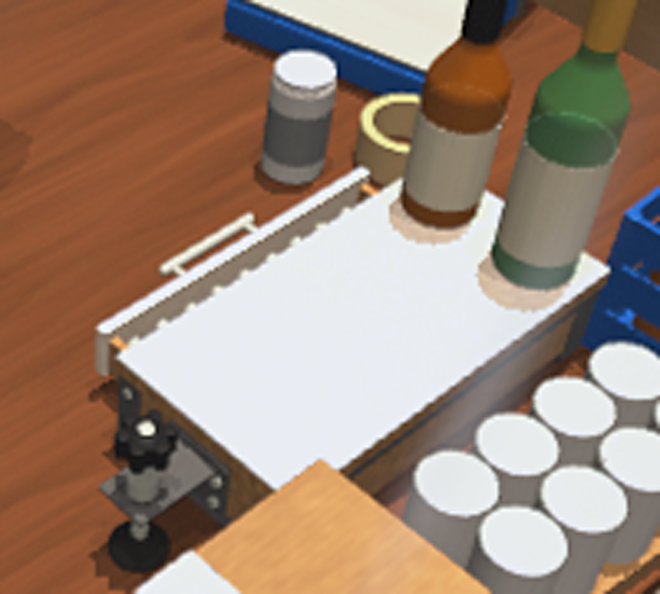

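```bash
cat > m0.py <<'E'
from h import *
a=cv2.imread("pics/top0.png")
hsv=cv2.cvtColor(a,cv2.COLOR_BGR2HSV)
# level: vial yellow-green + bar white
wh=cv2.inRange(hsv,(0,0,170),(180,50,255))
yg=cv2.inRange(hsv,(22,100,120),(45,255,255))
def roi(m,x0,y0,x1,y1):
    o=np.zeros_like(m); o[y0:y1,x0:x1]=m[y0:y1,x0:x1]; return o
lv=roi(wh|yg|cv2.inRange(hsv,(0,0,0),(180,255,45)),390,235,475,325)
n,l,stt,c=cv2.connectedComponentsWithStats(lv); 
for i in range(1,n):
    if stt[i,4]>30: print("lv comp",stt[i],c[i])
i=1+np.argmax(stt[1:,4]); pts=np.argwhere(l==i)[:,::-1]
r=cv2.minAreaRect(pts.astype(np.float32)); print(r)
b=cast("top",cv2.boxPoints(r),0.05); print("level corners",b.round(4)); print(np.linalg.norm(b[1]-b[0]),np.linalg.norm(b[2]-b[1]))
print("level centre",b.mean(0))
e=[b[1]-b[0],b[2]-b[1]]; e=max(e,key=np.linalg.norm); print("axis deg",np.degrees(np.arctan2(e[1],e[0])))
v=np.argwhere(roi(yg,390,235,475,325))[:,::-1]; print("vial mid",cast("top",v.mean(0),0.048))
# board
bd=roi(wh,150,150,320,243)
n,l,stt,c=cv2.connectedComponentsWithStats(bd); i=1+np.argmax(stt[1:,4]); m=(l==i).astype(np.uint8)
cn=max(cv2.findContours(m,0,2)[0],key=cv2.contourArea)
h=cv2.approxPolyDP(cn,4,True)[:,0]; P=cast("top",h,0.11)
for u,p in zip(h,P): print(u,p.round(4))
for nm,uv,z in [("knob dot",(140+710/3.636,140+178/3.636),0.150),("handle L",(140+275/3.636,140+495/3.636),.057),("handle R",(140+437/3.636,140+490/3.636),.057)]:
    print(nm,cast("top",uv,z))
bl=cv2.inRange(hsv,(0,0,0),(180,255,60)); k=np.argwhere(roi(bl,322,175,350,204))[:,::-1]; print("knob blob",k.min(0),k.max(0),cast("top",(k.min(0)+k.max(0))/2,.14))
E
python3 m0.py
```

```text
lv comp [ 401  243   67   75 1024] [433.51464844 279.38085938]
((433.7237854003906, 279.07977294921875), (11.953296661376953, 91.5243148803711), 41.423667907714844)
level corners [[ 0.3683 -0.26    0.05  ]
 [ 0.5426 -0.4223  0.05  ]
 [ 0.5216 -0.4442  0.05  ]
 [ 0.348  -0.2821  0.05  ]]
0.23816664495283274 0.030388870237497655
level centre [ 0.44514505 -0.35216261  0.05      ]
axis deg -42.95215532686263
vial mid [[ 0.44444923 -0.3531604   0.048     ]]
[309 156] [ 0.7595 -0.0371  0.11  ]
[176 161] [0.7537 0.3051 0.11  ]
[189 175] [0.716  0.2708 0.11  ]
[190 188] [0.6818 0.2675 0.11  ]
[167 194] [0.6673 0.3263 0.11  ]
[155 186] [0.6889 0.3577 0.11  ]
[155 194] [0.6679 0.3572 0.11  ]
[191 207] [0.6323 0.2641 0.11  ]
[187 213] [0.617 0.274 0.11 ]
[194 212] [0.6192 0.2562 0.11  ]
[194 223] [0.5909 0.2557 0.11  ]
[177 234] [0.5635 0.2983 0.11  ]
[155 226] [0.585  0.3549 0.11  ]
[154 238] [0.5543 0.3566 0.11  ]
[312 232] [ 0.5626 -0.0422  0.11  ]
knob dot [[ 0.66198265 -0.10185385  0.15      ]]
handle L [[0.46013119 0.2100686  0.057     ]]
handle R [[0.46191031 0.09446814 0.057     ]]
knob blob [326 181] [344 201] [[ 0.65928523 -0.10125801  0.14      ]]
```

```bash
python3 -m creep '[{"travel":[0.5,1,0.6],"dr":[0,0,0.125]},{"travel":[0.5,1,0.6],"dr":[0,0,0.125]},{"travel":[0.5,1,0.6],"dr":[0,0,0.125]}]' 0 40; python3 -c "
from h import *
st()"
```

```text
clock: 0.45
ee_pos: [0.272, -0.4016, 0.2549]
eef_rot: [2.918, -1.162, 0.002]
contact_force: [0.3, -0.5, 0.8]
finger_gap: 0.0443
t 0.45 p [ 0.272  -0.4016  0.2549] r [ 2.918e+00 -1.162e+00  2.000e-03] F [ 0.3 -0.5  0.8] M [0.02 0.03 0.  ] gap 0.0443 q [-0.98 -0.04  0.17  1.78  0.    1.35]
```

Run:
```python
from h import *
# refine board edges by line fits on the top view
a=cv2.imread("pics/top0.png"); g=cv2.cvtColor(a,cv2.COLOR_BGR2GRAY).astype(float)
hsv=cv2.cvtColor(a,cv2.COLOR_BGR2HSV); w=(cv2.inRange(hsv,(0,0,170),(180,50,255))>0)
def line(pts):
    P=cast("top",np.array(pts),0.11)[:,:2]; vx,vy,x,y=cv2.fitLine(P.astype(np.float32),cv2.DIST_HUBER,0,.01,.001).ravel(); return (vx,vy,x,y)
def fit(kind,r):
    pts=[]
    for k in r:
        if kind=="back":
            ys=np.where(w[150:200,k])[0]; pts.append((k,150+ys[0]-.5))
        if kind=="right":
            xs=np.where(w[k,220:325])[0]; 
            run=xs[np.concatenate([[True],np.diff(xs)==1]).cumprod().astype(bool)]; pts.append((220+run[-1]+.5,k))
    return line(pts)
for kd,r in (("back",range(195,305)),("right",range(162,230))):
    vx,vy,x,y=fit(kd,r); print(kd,np.degrees(np.arctan2(vy,vx)),x,y)
```

```text
back -88.65811 0.7583073 0.1156075
right 1.4245442 0.6374478 -0.042173576
```

```bash
python3 -m creep '[{"travel":[0.5,1,0],"dr":[0,0,0.125]},{"travel":[0.5,1,0],"dr":[0,0,0.125]},{"travel":[0.5,1,0],"dr":[0,0,0.125]}]';python3 -m creep '[{"travel":[0.5,1,0],"dr":[0,0,0.126]},{"travel":[0.5,1,0],"dr":[0,0,0.126]},{"travel":[0.5,1,0],"dr":[0,0,0.126]}]';python3 -m creep '[{"travel":[0.3,1,0],"dr":[0,0,0]},{"travel":[0.3,1,0],"dr":[0,0,0]}]';python3 -m creep '[{"travel":[0,1,0],"dr":[0,0,0]},{"travel":[0,1,0],"dr":[0,0,0]}]';python3 -m creep '[{"travel":[0,0.9,-0.3],"dr":[0,0,0]},{"travel":[0,0.9,-0.3],"dr":[0,0,0]}]'; python3 -c "
from h import *
st()
s=sense();print(np.degrees(R.from_rotvec(s['eef_rot']).as_matrix()[:,0]))
print(np.degrees(np.arctan2(*R.from_rotvec(s['eef_rot']).as_matrix()[[1,0],0])))
snap('wrist','w1');snap('scene','s1')"
```

```text
clock: 0.75
ee_pos: [0.3223, -0.3003, 0.2535]
eef_rot: [-3.09, 0.567, -0.001]
contact_force: [-0.9, -0.9, 0.0]
finger_gap: 0.0001
clock: 1.05
ee_pos: [0.3723, -0.2002, 0.253]
eef_rot: [-3.14, -0.053, -0.001]
contact_force: [0.3, -0.1, 0.3]
finger_gap: 0.0003
clock: 1.25
ee_pos: [0.3999, -0.1066, 0.2528]
eef_rot: [-3.141, -0.035, 0.0]
contact_force: [1.5, -0.2, 1.1]
finger_gap: -0.0005
clock: 1.45
ee_pos: [0.3996, -0.006, 0.2527]
eef_rot: [-3.141, -0.037, 0.001]
contact_force: [2.5, 0.3, 0.4]
finger_gap: -0.0001
clock: 1.65
ee_pos: [0.3995, 0.0844, 0.2227]
eef_rot: [-3.141, -0.039, -0.001]
contact_force: [0.8, -0.2, 0.2]
finger_gap: -0.0001
t 1.65 p [0.3995 0.0844 0.2227] r [-3.141e+00 -3.900e-02 -1.000e-03] F [ 0.8 -0.2  0.2] M [-0.02 -0.09 -0.03] gap -0.0001 q [ 0.21 -0.23 -0.07  1.74  0.    1.75]
[5.72781676e+01 1.41975261e+00 4.65880110e-02]
1.4198984124474712
```

View pics/w1.png

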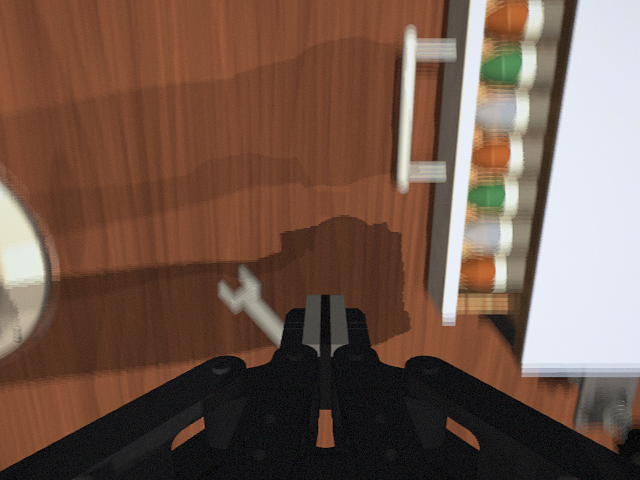

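View pics/s1.png

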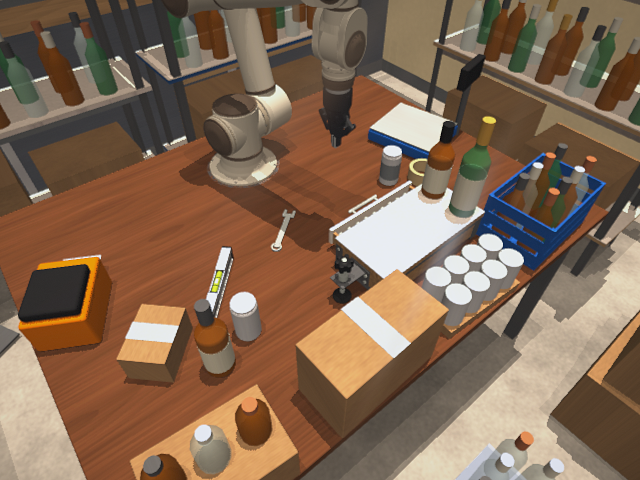

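```bash
python3 -m creep '[{"travel":[0.15,0.68,-0.9],"dr":[0,0,0]},{"travel":[0.15,0.68,-0.9],"dr":[0,0,0]}]';python3 -m creep '[{"travel":[0,0,-0.4],"dr":[0,0,0]},{"travel":[0,0,-0.8],"dr":[0,0,0]},{"travel":[0,0,-0.85],"dr":[0,0,0]},{"travel":[0,0,-0.85],"dr":[0,0,0]}]'; python3 -c "
from h import *
st();snap('wrist','w2')"
```

```text
clock: 1.95
ee_pos: [0.4139, 0.1427, 0.1438]
eef_rot: [-3.141, -0.037, -0.004]
contact_force: [1.0, 0.1, -0.7]
finger_gap: 0.0
clock: 2.35
ee_pos: [0.4127, 0.1414, 0.059]
eef_rot: [3.141, 0.037, -0.002]
contact_force: [0.6, -0.6, 1.2]
finger_gap: 0.0002
t 2.35 p [0.4127 0.1414 0.059 ] r [ 3.141e+00  3.700e-02 -2.000e-03] F [ 0.6 -0.6  1.2] M [ 0.04 -0.    0.03] gap 0.0002 q [ 0.33 -0.19 -0.35  1.42 -0.    1.88]
```

View pics/w2.png

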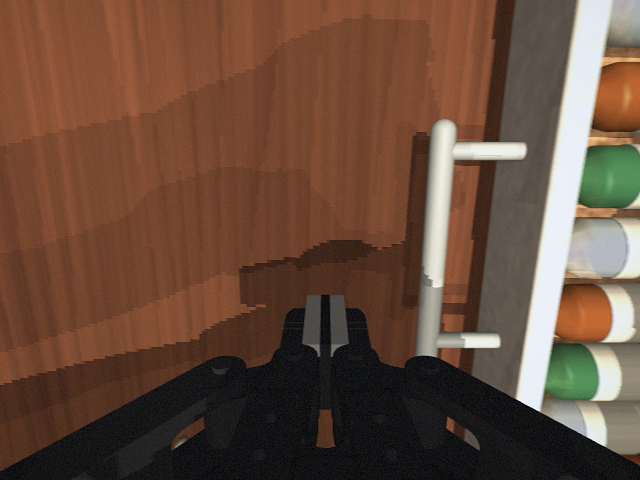

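```bash
python3 -m creep '[{"travel":[0.1,0.11,-0.12],"dr":[0,0,0]},{"travel":[0.1,0.11,-0.12],"dr":[0,0,0]},{"travel":[0.3,0.11,-0.12],"dr":[0,0,0]},{"travel":[0.4,0.11,-0.12],"dr":[0,0,0]},{"travel":[0.5,0.11,-0.12],"dr":[0,0,0]},{"travel":[0.6,0.11,-0.12],"dr":[0,0,0]},{"travel":[0.7,0.11,-0.12],"dr":[0,0,0]},{"travel":[0.8,0.11,-0.12],"dr":[0,0,0]}]'; python3 -c "
from h import *
st();snap('wrist','w3')"
```

```text
clock: 3.2
ee_pos: [0.4938, 0.1529, 0.047]
eef_rot: [-3.141, -0.038, 0.0]
contact_force: [-0.9, -0.2, 0.5]
finger_gap: 0.0003
t 3.2 p [0.4938 0.1529 0.047 ] r [-3.141 -0.038  0.   ] F [-0.9 -0.2  0.5] M [-0.02  0.01  0.01] gap 0.0003 q [ 0.3   0.   -0.19  1.38  0.    1.85]
```

View pics/w3.png

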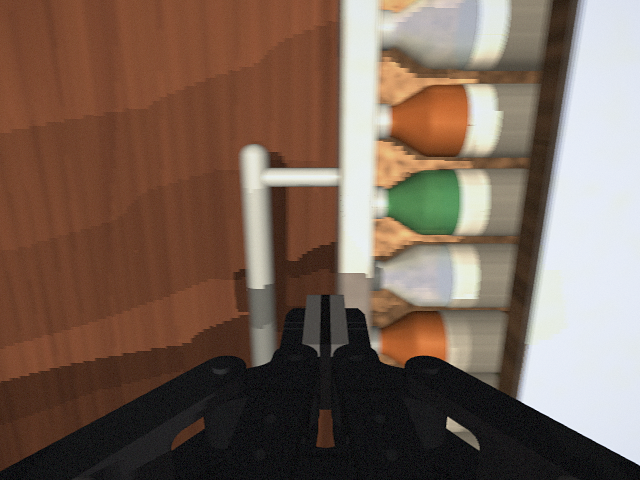

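```bash
python3 -c "
from h import *
s,a=snap('scene','s2')
cv2.imwrite('pics/s2z.png',cv2.resize(a[110:310,280:480],(600,600),interpolation=cv2.INTER_CUBIC))
s,a=snap('top','t2')
cv2.imwrite('pics/t2z.png',cv2.resize(a[140:340,140:360],(660,600),interpolation=cv2.INTER_CUBIC))
print(proj('scene',s['ee_pos']),proj('top',s['ee_pos']))
"
```

```text
[[369.68540845 209.81250358]] [[238.36925048 263.18861573]]
```

View pics/s2z.png

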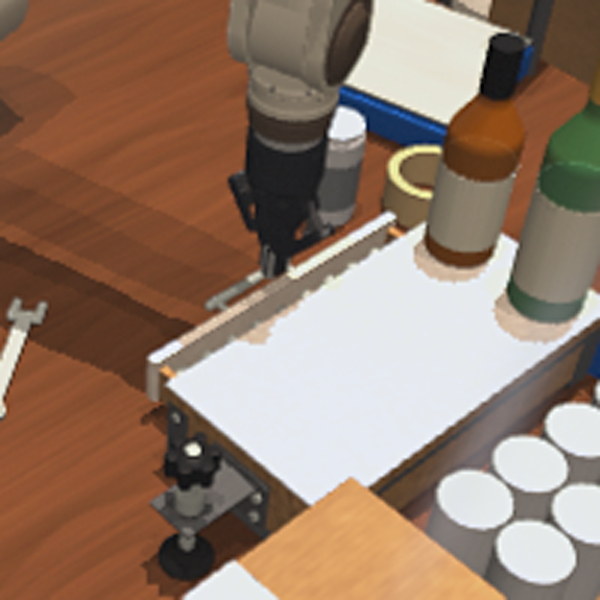

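View pics/t2z.png

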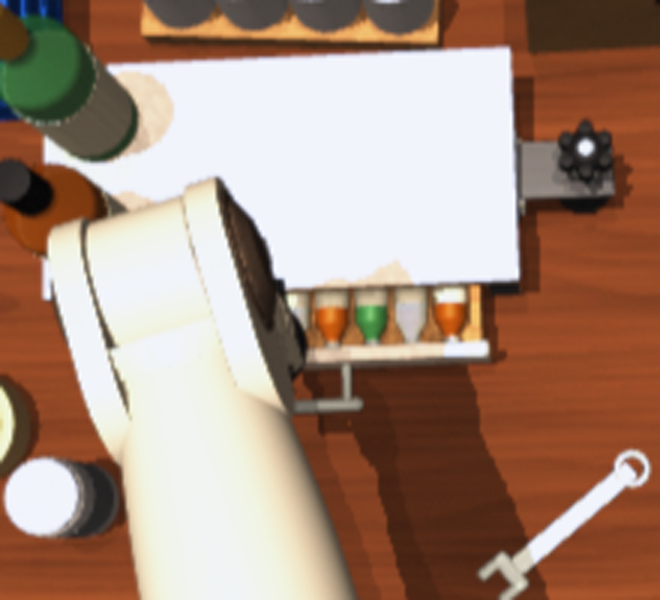

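```bash
python3 -c "
from h import *
s=sense()
print(cast('wrist',[(255,155),(258,300)],.052,s),cast('wrist',[(357,150),(357,250)],.07,s),proj('wrist',s['ee_pos'],s))
print(cast('top',[(140+361/3,140+405/3)],.057), cast('top',[(140+487/3,140+345/3)],.085))
"
```

```text
[[0.46236691 0.20918787 0.052     ]
 [0.46215008 0.14400852 0.052     ]] [[0.50277252 0.21376704 0.07      ]
 [0.50456287 0.17507947 0.07      ]] [[326.78366915 278.96277287]]
[[0.46129253 0.09408902 0.057     ]] [[ 0.50804513 -0.01624372  0.085     ]]
```

```bash
python3 -c "
from h import *
for z in (.03,.04,.05,.06):
  print(z,cast('scene',[(300+163/3.3,130+268/3.3),(300+252/3.3,130+219/3.3)],z).round(4).tolist())
s1=dict(ee_pos=[.3995,.0844,.2227],eef_rot=[-3.141,-.039,-.001]);s2=dict(ee_pos=[.4127,.1414,.059],eef_rot=[3.141,.037,-.002])
for z in (.03,.04,.05,.06):
  print(z,cast('wrist',[(408,30)],z,s1),cast('wrist',[(442,122)],z,s2),cast('wrist',[(253,148)],z))
"
```

```text
0.03 [[0.4467, 0.1121, 0.03], [0.4481, 0.2272, 0.03]]
0.04 [[0.4545, 0.1046, 0.04], [0.4558, 0.2186, 0.04]]
0.05 [[0.4622, 0.0971, 0.05], [0.4636, 0.2099, 0.05]]
0.06 [[0.47, 0.0896, 0.06], [0.4714, 0.2012, 0.06]]
0.03 [[0.46246744 0.22274763 0.03      ]] [[0.46640229 0.21191675 0.03      ]] [[0.45797441 0.21006357 0.03      ]]
0.04 [[0.46070167 0.22103372 0.04      ]] [[0.46371983 0.2121069  0.04      ]] [[0.45963064 0.21093994 0.04      ]]
0.05 [[0.4589359  0.21931981 0.05      ]] [[0.46103737 0.21229704 0.05      ]] [[0.46128687 0.2118163  0.05      ]]
0.06 [[0.45717013 0.2176059  0.06      ]] [[0.45835491 0.21248719 0.06      ]] [[0.46294311 0.21269266 0.06      ]]
```

```bash
python3 -c "
from h import *
for z in (.06,.07,.08,.09,.1,.11):
  print(z,cast('scene',[(329.7,229.4)],z).round(4).tolist(),cast('top',[(302.3,256.9)],z).round(4).tolist(),cast('wrist',[(357,150)],z)[0].round(4))
"
```

```text
0.06 [[0.4928, -0.0066, 0.06]] [[0.5062, -0.0149, 0.06]] [0.5035 0.2129 0.06  ]
0.07 [[0.5003, -0.0131, 0.07]] [[0.505, -0.0154, 0.07]] [0.5028 0.2138 0.07  ]
0.08 [[0.5078, -0.0195, 0.08]] [[0.5038, -0.0159, 0.08]] [0.502  0.2146 0.08  ]
0.09 [[0.5154, -0.026, 0.09]] [[0.5026, -0.0163, 0.09]] [0.5012 0.2155 0.09  ]
0.1 [[0.5229, -0.0324, 0.1]] [[0.5014, -0.0168, 0.1]] [0.5005 0.2164 0.1   ]
0.11 [[0.5304, -0.0388, 0.11]] [[0.5002, -0.0173, 0.11]] [0.4997 0.2172 0.11  ]
```

```bash
python3 -m creep '[{"travel":[0,0,0.4],"dr":[0,0,0]},{"travel":[0,0,0.6],"dr":[0,0,0]},{"travel":[-0.5,0,0.6],"dr":[0,0,0.5]},{"travel":[-0.8,0,0.6],"dr":[0,0,0.5]},{"travel":[-0.8,0,0.6],"dr":[0,0,0.5]},{"travel":[-0.8,0,0.6],"dr":[0,0,0.5]},{"travel":[-0.8,0,0.6],"dr":[0,0,0.5]},{"travel":[-0.8,0,0.6],"dr":[0,0,0.5]}]'; python3 -c "
from h import *
st()
s=sense();print(np.degrees(np.arctan2(*R.from_rotvec(s['eef_rot']).as_matrix()[[1,0],0])))"
```

```text
clock: 4.15
ee_pos: [0.4125, 0.153, 0.107]
eef_rot: [-2.807, -1.41, 0.0]
contact_force: [0.0, 0.5, -0.8]
finger_gap: 0.0002
t 4.15 p [0.4125 0.153  0.107 ] r [-2.807 -1.41   0.   ] F [ 0.   0.5 -0.8] M [ 0.   -0.02  0.04] gap 0.0002 q [ 0.36 -0.19 -0.26  1.51  0.    1.  ]
53.32583623711816
```

Turn the remaining 38°, go down to z ≈ 0.035.

```bash
python3 -m creep '[{"travel":[0.1,0,0],"dr":[0,0,0.212]},{"travel":[0.1,0,0],"dr":[0,0,0.212]},{"travel":[0.1,0,-0.3],"dr":[0,0,0.212]},{"travel":[0.1,0,-0.6],"dr":[0,0,0.212]},{"travel":[0.1,0,-0.72],"dr":[0,0,0.212]},{"travel":[0.1,0,-0.72],"dr":[0,0,0.212]}]'; python3 -c "
from h import *
st()
s=sense();print(np.degrees(np.arctan2(*R.from_rotvec(s['eef_rot']).as_matrix()[[1,0],0])))
snap('wrist','w4')"
```

```text
clock: 4.75
ee_pos: [0.4214, 0.1525, 0.0331]
eef_rot: [-2.198, -2.243, 0.005]
contact_force: [0.6, 0.5, 0.4]
finger_gap: -0.0001
t 4.75 p [0.4214 0.1525 0.0331] r [-2.198 -2.243  0.005] F [0.6 0.5 0.4] M [-0.   -0.   -0.08] gap -0.0001 q [ 0.35 -0.16 -0.37  1.36  0.    0.33]
91.17187433678777
```

View pics/w4.png

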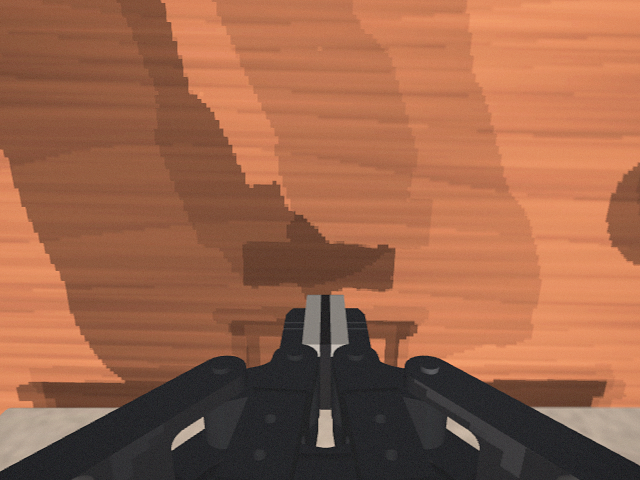

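```bash
python3 -m creep '[{"travel":[0.1,0,0],"dr":[0,0,0]},{"travel":[0.2,0,0],"dr":[0,0,0]},{"travel":[0.25,0,0],"dr":[0,0,0]},{"travel":[0.3,0,0],"dr":[0,0,0]},{"travel":[0.35,0,0],"dr":[0,0,0]}]'; python3 -c "
from h import *
st()"
```

```text
clock: 5.3
ee_pos: [0.4586, 0.1529, 0.035]
eef_rot: [2.2, 2.242, -0.0]
contact_force: [0.3, -0.5, 0.0]
finger_gap: -0.0001
t 5.3 p [0.4586 0.1529 0.035 ] r [ 2.2    2.242 -0.   ] F [ 0.3 -0.5  0. ] M [ 0.   -0.01 -0.01] gap -0.0001 q [ 0.32 -0.07 -0.29  1.35 -0.    0.3 ]
```

```bash
python3 -c "
from h import *
s,a=snap('scene','s5')
s2,b=snap('wrist','w5')
t=s2 and cv2.resize(a[130:250,310:430],(600,600),interpolation=cv2.INTER_CUBIC)
cv2.imwrite('pics/s5z.png',t)
print(proj('scene',s['ee_pos']))
s3,c=snap('top','t5'); cv2.imwrite('pics/t5z.png',cv2.resize(c[200:320,160:320],(800,600),interpolation=cv2.INTER_CUBIC))
"
```

```text
[[361.71373589 206.57124852]]
```

View pics/s5z.png

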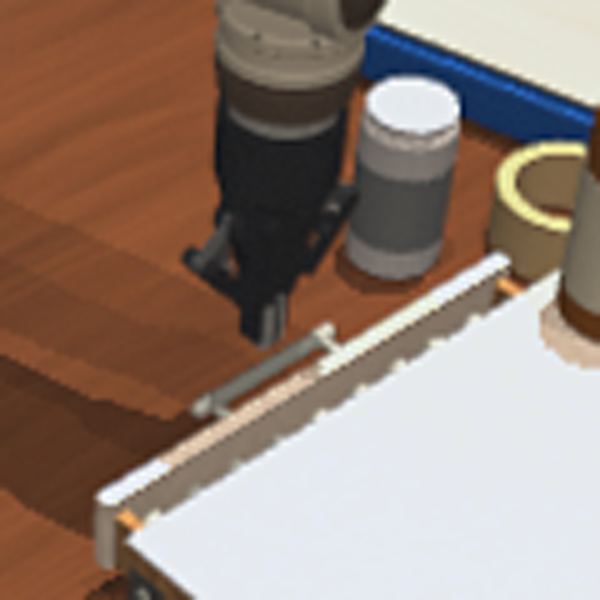

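View pics/t5z.png

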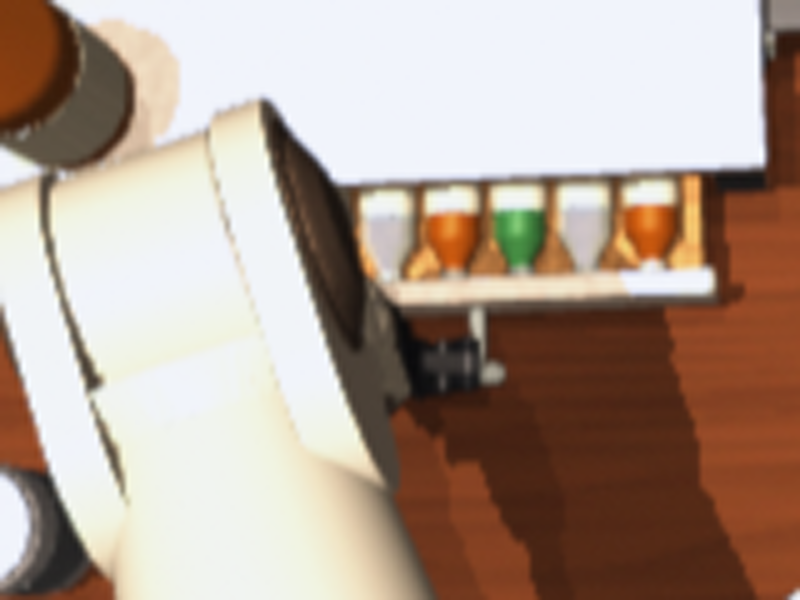

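View pics/w5.png

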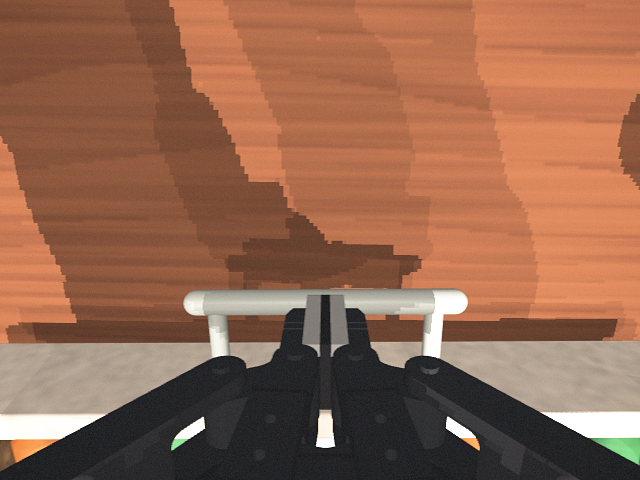

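```bash
python3 -c "
from h import *
s=sense();Rm=R.from_rotvec(s['eef_rot']).as_matrix()
for d in (0,-.01,-.015,-.02,-.025,-.03,-.035):
  X=np.array(s['ee_pos'])+Rm@np.array([0,0,d]); print(d,X[2].round(3),proj('wrist',X,s).round(1),proj('scene',X).round(1))
"
python3 - <<'E'
import cv2
a=cv2.imread('pics/w5.png')
cv2.imwrite('pics/w5z.png',cv2.resize(a[270:400,240:410],(785,600),interpolation=cv2.INTER_CUBIC))
E
```

```text
0 0.035 [[324.2 279.9]] [[361.6 206.5]]
-0.01 0.045 [[324.2 288.7]] [[361.8 204.2]]
-0.015 0.05 [[324.1 293.4]] [[361.9 203. ]]
-0.02 0.055 [[324.1 298.4]] [[362.1 201.8]]
-0.025 0.06 [[324.1 303.7]] [[362.2 200.6]]
-0.03 0.065 [[324.1 309.3]] [[362.3 199.4]]
-0.035 0.07 [[324.  315.2]] [[362.4 198.2]]
```

View pics/w5z.png

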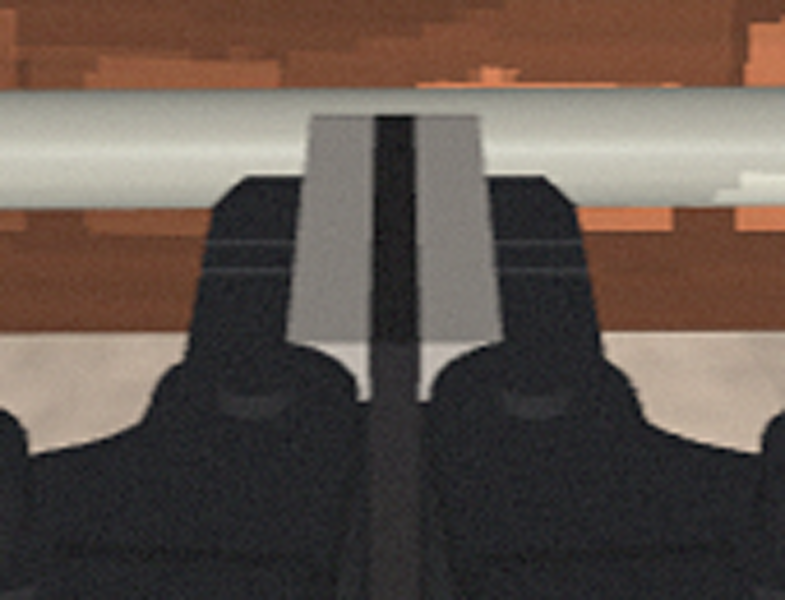

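```bash
python3 -m creep '[{"travel":[-0.4,0,0],"dr":[0,0,0]},{"travel":[-0.4,0,0],"dr":[0,0,0]},{"travel":[-0.4,0,-0.1],"dr":[0,0,0]},{"travel":[-0.4,0,-0.2],"dr":[0,0,0]},{"travel":[-0.4,0,-0.2],"dr":[0,0,0]}]'; python3 -c "
from h import *
st()"; python3 -m creep '[{"travel":[0.1,0,0],"dr":[0,0,0]},{"travel":[0.2,0,0],"dr":[0,0,0]},{"travel":[0.3,0,0],"dr":[0,0,0]},{"travel":[0.4,0,0],"dr":[0,0,0]},{"travel":[0.45,0,0],"dr":[0,0,0]}]'; python3 -c "
from h import *
st();snap('wrist','w6')"
```

```text
clock: 5.95
ee_pos: [0.4175, 0.1526, 0.013]
eef_rot: [-2.199, -2.242, 0.003]
contact_force: [0.0, 0.1, -0.2]
finger_gap: -0.0002
t 5.95 p [0.4175 0.1526 0.013 ] r [-2.199 -2.242  0.003] F [ 0.   0.1 -0.2] M [-0.03 -0.03  0.  ] gap -0.0002 q [ 0.35 -0.16 -0.41  1.32 -0.    0.33]
clock: 6.45
ee_pos: [0.4643, 0.153, 0.0149]
eef_rot: [-2.2, -2.243, -0.0]
contact_force: [-1.3, 0.8, 2.7]
finger_gap: 0.0001
t 6.45 p [0.4643 0.153  0.0149] r [-2.2   -2.243 -0.   ] F [-1.3  0.8  2.7] M [0.3  0.12 0.04] gap 0.0001 q [ 0.32 -0.05 -0.31  1.31  0.    0.3 ]
```

View pics/w6.png

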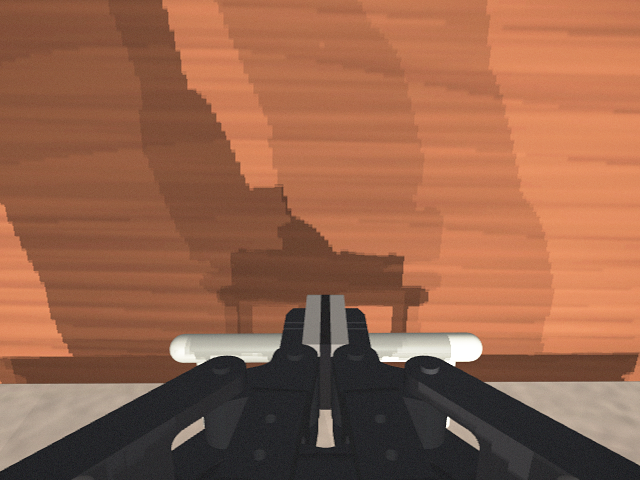

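```bash
python3 -m creep '[{"travel":[-0.15,0,0],"dr":[0,0,0]},{"travel":[-0.15,0,-0.08],"dr":[0,0,0]},{"travel":[-0.1,0,-0.08],"dr":[0,0,0]},{"travel":[0,0,-0.08],"dr":[0,0,0]},{"travel":[0.08,0,-0.08],"dr":[0,0,0]},{"travel":[0.16,0,-0.08],"dr":[0,0,0]}]'; python3 -c "
from h import *
st();s,_=snap('wrist','w7')
"
```

```text
clock: 7.1
ee_pos: [0.4801, 0.1531, 0.0068]
eef_rot: [-2.199, -2.243, -0.0]
contact_force: [-2.8, 1.2, -0.6]
finger_gap: -0.0
t 7.1 p [0.4801 0.1531 0.0068] r [-2.199 -2.243 -0.   ] F [-2.8  1.2 -0.6] M [ 0.25  0.41 -0.01] gap -0.0 q [ 0.31 -0.01 -0.29  1.3   0.    0.29]
```

View pics/w7.png

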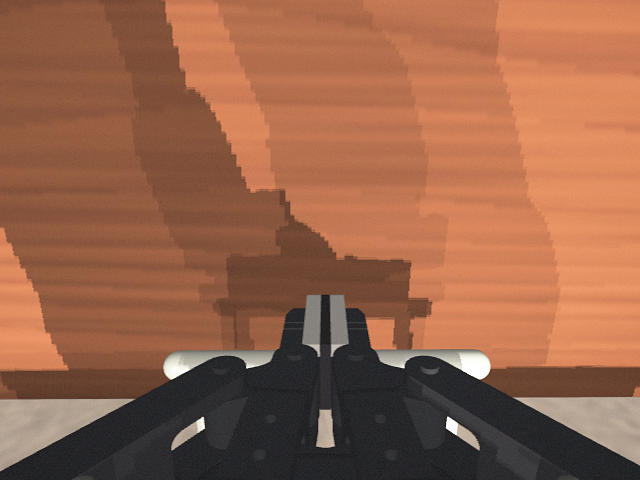

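```bash
python3 -c "
from h import *
print(cast('wrist',[(325,364)],.05))
";python3 -m creep '[{"travel":[0.06,0,0],"dr":[0,0,0]},{"travel":[0.12,0,0],"dr":[0,0,0]},{"travel":[0.18,0,0],"dr":[0,0,0]},{"travel":[0.22,0,0],"dr":[0,0,0]}]'; python3 -c "
from h import *
st();s,_=snap('wrist','w8')
"
```

```text
[[0.49721827 0.15373697 0.05      ]]
clock: 7.55
ee_pos: [0.5016, 0.153, 0.0069]
eef_rot: [2.2, 2.243, 0.0]
contact_force: [-1.1, 1.0, -0.6]
finger_gap: 0.0001
t 7.55 p [0.5016 0.153  0.0069] r [2.2   2.243 0.   ] F [-1.1  1.  -0.6] M [0.21 0.36 0.07] gap 0.0001 q [ 0.3   0.04 -0.24  1.3  -0.    0.28]
```

View pics/w8.png

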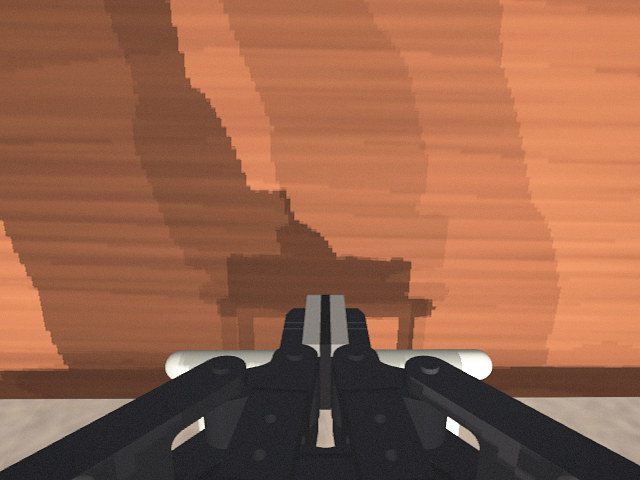

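```bash
python3 -m creep '[{"travel":[0.02,0,0],"dr":[0,0,0]},{"travel":[0.04,0,0],"dr":[0,0,0]},{"travel":[0.04,0,0],"dr":[0,0,0]}]'; python3 -m creep '[{"travel":[0.02,0,0],"dr":[0,0,0]},{"travel":[0.02,0,0],"dr":[0,0,0]}]';python3 -m creep '[{"travel":[0.02,0,0],"dr":[0,0,0]},{"travel":[0.02,0,0],"dr":[0,0,0]}]'
```

```text
clock: 7.9
ee_pos: [0.5054, 0.1529, 0.007]
eef_rot: [2.199, 2.243, 0.0]
contact_force: [0.4, -0.1, -0.2]
finger_gap: 0.0
clock: 8.1
ee_pos: [0.5059, 0.1529, 0.0069]
eef_rot: [-2.198, -2.242, 0.003]
contact_force: [-7.6, -0.2, 3.3]
finger_gap: -0.0002
clock: 8.3
ee_pos: [0.5059, 0.1529, 0.0068]
eef_rot: [-2.196, -2.241, 0.007]
contact_force: [-17.0, 0.5, 8.9]
finger_gap: 0.0003
```

```bash
python3 -m creep '[{"travel":[-0.3,0,0],"dr":[0,0,0]},{"travel":[-0.6,0,0],"dr":[0,0,0]},{"travel":[-0.8,0,0.4],"dr":[0,0,0]},{"travel":[-0.8,0,0.9],"dr":[0,0,0]}]';python3 -m creep '[{"travel":[0,-0.5,0.8],"dr":[0,0,-0.245]},{"travel":[0,-1,0.8],"dr":[0,0,-0.245]},{"travel":[0,-1,0.8],"dr":[0,0,-0.245]}]' 1; python3 -c "
from h import *
st();s,a=snap('top','t9');cv2.imwrite('pics/t9z.png',cv2.resize(a[140:300,140:360],(800,582),interpolation=cv2.INTER_CUBIC))
s,a=snap('scene','s9')
"
```

```text
clock: 8.7
ee_pos: [0.4256, 0.1522, 0.0961]
eef_rot: [-2.198, -2.242, 0.007]
contact_force: [1.4, 0.9, 0.7]
finger_gap: 0.0004
clock: 9.0
ee_pos: [0.4297, 0.0514, 0.1797]
eef_rot: [2.648, 1.687, 0.005]
contact_force: [0.8, 0.9, -0.6]
finger_gap: 0.0433
t 9.0 p [0.4297 0.0514 0.1797] r [2.648 1.687 0.005] F [ 0.8  0.9 -0.6] M [-0.03 -0.01 -0.01] gap 0.0433 q [ 0.12 -0.2  -0.12  1.64 -0.    0.56]
```

View pics/t9z.png

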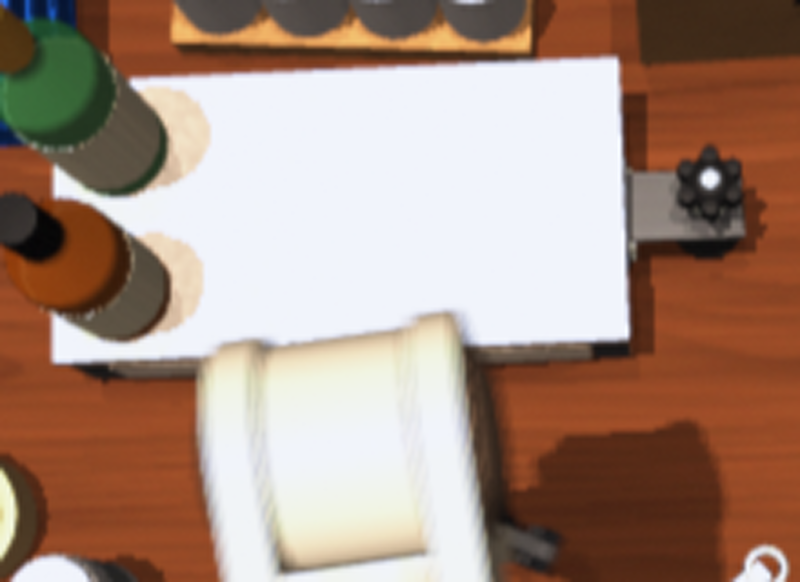

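View pics/s9.png

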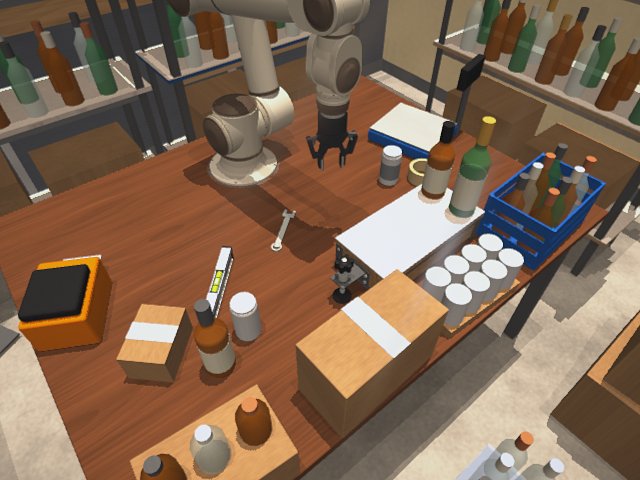

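```bash
python3 -m creep '[{"travel":[0,-1,0],"dr":[0,0,-0.1]},{"travel":[0,-1,0],"dr":[0,0,-0.1]},{"travel":[0,-1,0],"dr":[0,0,-0.1]}]' 1;python3 -m creep '[{"travel":[0,-1,0],"dr":[0,0,0]},{"travel":[0,-1,0],"dr":[0,0,0]}]';python3 -m creep '[{"travel":[0,-1,0],"dr":[0,0,0]},{"travel":[0,-1,0],"dr":[0,0,0]}]';python3 -m creep '[{"travel":[0.15,-1,0],"dr":[0,0,0]},{"travel":[0.15,-1,0],"dr":[0,0,0]},{"travel":[0.15,-1,0],"dr":[0,0,0]}]'; python3 -c "
from h import *
st();s,a=snap('wrist','w10')
print(np.degrees(np.arctan2(*R.from_rotvec(s['eef_rot']).as_matrix()[[1,0],0])))"
```

```text
clock: 9.4
ee_pos: [0.4289, -0.0511, 0.1764]
eef_rot: [2.882, 1.248, -0.001]
contact_force: [0.0, 0.4, -0.3]
finger_gap: 0.0855
clock: 9.6
ee_pos: [0.4294, -0.1471, 0.1767]
eef_rot: [2.874, 1.268, 0.001]
contact_force: [1.3, -1.0, 1.1]
finger_gap: 0.0854
clock: 9.8
ee_pos: [0.4292, -0.2483, 0.1766]
eef_rot: [2.875, 1.265, 0.001]
contact_force: [1.0, 0.6, 0.7]
finger_gap: 0.085
clock: 10.1
ee_pos: [0.4444, -0.3508, 0.174]
eef_rot: [-2.877, -1.258, 0.003]
contact_force: [-0.4, 0.8, -0.3]
finger_gap: 0.0856
t 10.1 p [ 0.4444 -0.3508  0.174 ] r [-2.877 -1.258  0.003] F [-0.4  0.8 -0.3] M [0.07 0.08 0.  ] gap 0.0856 q [-0.67  0.12  0.18  1.63 -0.    0.08]
47.24859518121184
```

View pics/w10.png

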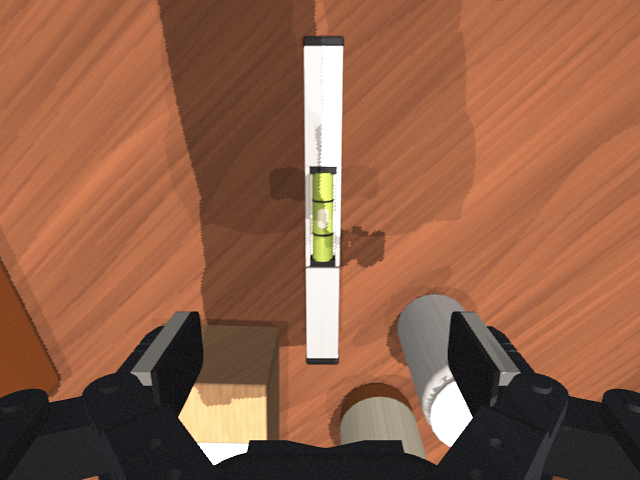

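```bash
python3 -c "
from h import *
s=dict(ee_pos=[.4444,-.3508,.174],eef_rot=sense()['eef_rot'])
e=cast('wrist',[(324,36),(322.5,363)],.05,s); print('level ends',e.round(4),'mid',e.mean(0),'len',np.linalg.norm(e[0]-e[1]),'axis',np.degrees(np.arctan2(*(e[1]-e[0])[[1,0]])))
w=cast('wrist',[(323,169),(322.5,265)],.05,s);print('window mid',w.mean(0),np.linalg.norm(w[0]-w[1]))
print('can_a top',cast('top',[(437,217)],.123),'bottle',cast('top',[(489,190)],.245),'carton corner',cast('top',[(380+405/4,180+300/4)],.09),cast('top',[(380+560/4,180+130/4)],.09))
c=np.array([.4447,-.3525]); j=np.array([np.cos(np.radians(47.2)),np.sin(np.radians(47.2))]);l=np.array([j[1],-j[0]])
for nm,p in (('can',cast('top',[(437,217)],.123)[0,:2]),('bottle',cast('top',[(489,190)],.245)[0,:2]),('cartonc',cast('top',[(380+405/4,180+300/4)],.09)[0,:2])):
  print(nm,'jaw',(p-c)@j,'along',(p-c)@l)
"
```

```text
level ends [[ 0.3538 -0.2685  0.05  ]
 [ 0.535  -0.4376  0.05  ]] mid [ 0.44438253 -0.35304541  0.05      ] len 0.2478948537710664 axis -43.03859138596616
window mid [ 0.44444028 -0.35352894  0.05      ] 0.07370122405494509
can_a top [[ 0.59251922 -0.35232271  0.123     ]] bottle [[ 0.62912744 -0.44687132  0.245     ]] carton corner [[ 0.50002426 -0.46480051  0.09      ]] [[ 0.60647087 -0.56784697  0.09      ]]
can jaw 0.10056456501027541 along 0.10833891357306051
bottle jaw 0.05606456282407587 along 0.19943969555631622
cartonc jaw -0.044808651069018414 along 0.11689466642620414
```

```bash
python3 -m creep '[{"travel":[0,-0.02,-0.5],"dr":[0,0,0]},{"travel":[0,-0.02,-0.9],"dr":[0,0,0]},{"travel":[0,-0.02,-0.9],"dr":[0,0,0]}]';python3 -m creep '[{"travel":[0,0,-0.4],"dr":[0,0,0]},{"travel":[0,0,-0.7],"dr":[0,0,0]},{"travel":[0,0,-0.8],"dr":[0,0,0]},{"travel":[0,0,-0.8],"dr":[0,0,0]}]'; python3 -c "
from h import *
st();s,a=snap('wrist','w11');s,a=snap('scene','s11')
cv2.imwrite('pics/s11z.png',cv2.resize(a[170:350,140:320],(600,600),interpolation=cv2.INTER_CUBIC))"
```

```text
clock: 10.45
ee_pos: [0.4418, -0.3456, 0.0813]
eef_rot: [-2.868, -1.261, 0.007]
contact_force: [-0.5, 0.8, -0.4]
finger_gap: 0.0854
clock: 10.85
ee_pos: [0.4443, -0.3483, 0.0076]
eef_rot: [-2.876, -1.263, 0.0]
contact_force: [0.0, 0.3, -0.2]
finger_gap: 0.0857
t 10.85 p [ 0.4443 -0.3483  0.0076] r [-2.876 -1.263  0.   ] F [ 0.   0.3 -0.2] M [ 0.03 -0.04 -0.02] gap 0.0857 q [-0.66  0.13 -0.13  1.31  0.    0.08]
```

View pics/w11.png

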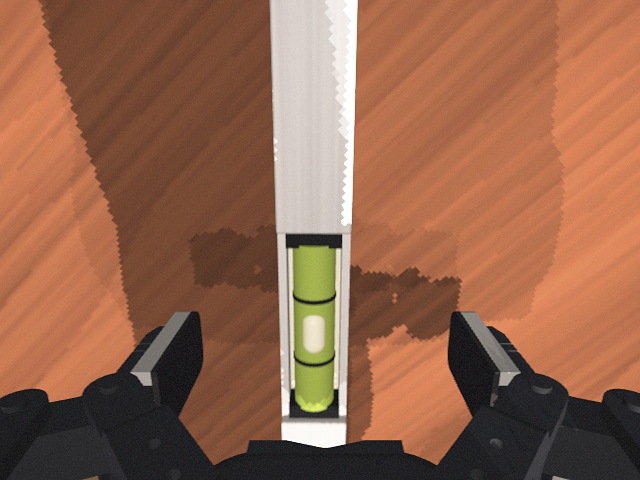

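View pics/s11z.png

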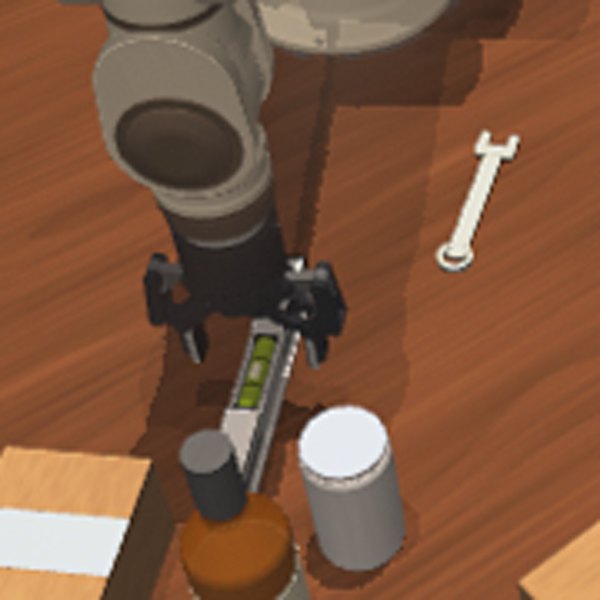

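```bash
python3 -m creep '[{"travel":[0,-0.045,0],"dr":[0,0,0]},{"travel":[0,-0.045,-0.06],"dr":[0,0,0]},{"travel":[0,-0.045,-0.12],"dr":[0,0,0]},{"travel":[0,-0.045,-0.12],"dr":[0,0,0]}]'; python3 -m creep '[{"travel":[0,0,-0.05],"dr":[0,0,0]},{"travel":[0,0,-0.1],"dr":[0,0,0]},{"travel":[0,0,-0.1],"dr":[0,0,0]}]';python3 -c "
from h import *
st();s,a=snap('wrist','w12');s,a=snap('scene','s12')
cv2.imwrite('pics/s12z.png',cv2.resize(a[170:350,140:320],(600,600),interpolation=cv2.INTER_CUBIC))"
```

```text
clock: 11.35
ee_pos: [0.4435, -0.3532, -0.0062]
eef_rot: [-2.876, -1.26, 0.001]
contact_force: [0.2, 1.0, -0.7]
finger_gap: 0.0857
clock: 11.65
ee_pos: [0.4436, -0.3531, -0.0161]
eef_rot: [-2.876, -1.261, 0.001]
contact_force: [0.1, -0.4, 0.1]
finger_gap: 0.0858
t 11.65 p [ 0.4436 -0.3531 -0.0161] r [-2.876e+00 -1.261e+00  1.000e-03] F [ 0.1 -0.4  0.1] M [ 0.03  0.02 -0.02] gap 0.0858 q [-0.67  0.15 -0.16  1.26  0.    0.07]
```

View pics/w12.png

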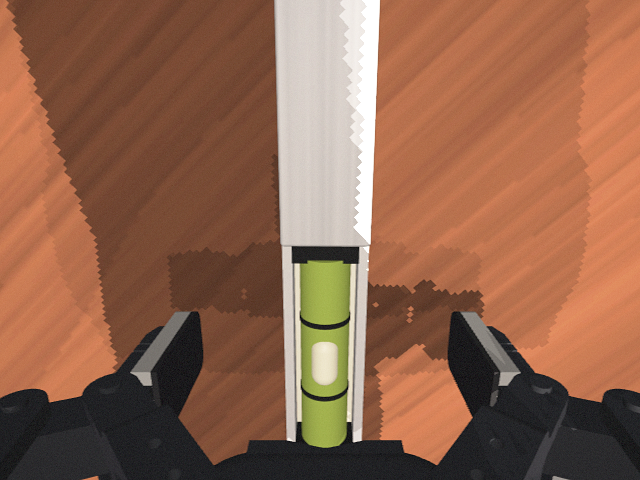

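View pics/s12z.png

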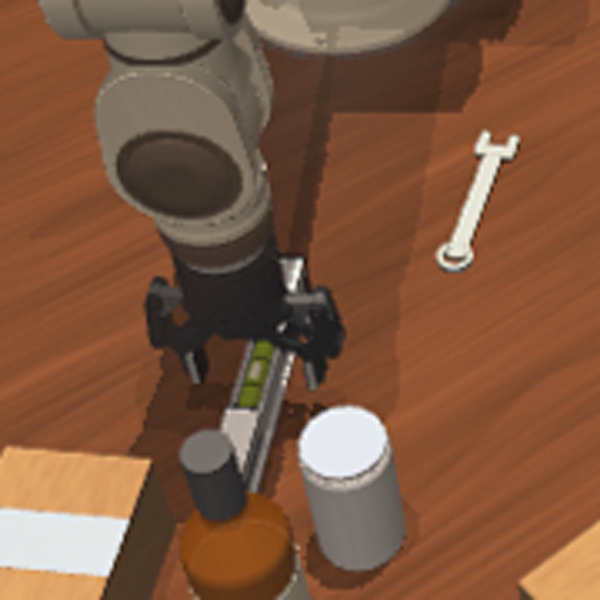

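```bash
python3 -m creep '[{"travel":[0,0,0],"dr":[0,0,0]},{"travel":[0,0,0],"dr":[0,0,0]},{"travel":[0,0,0],"dr":[0,0,0]},{"travel":[0,0,0],"dr":[0,0,0]},{"travel":[0,0,0],"dr":[0,0,0]},{"travel":[0,0,0],"dr":[0,0,0]}]' 0 45;python3 -m creep '[{"travel":[0,0,0.3],"dr":[0,0,0]},{"travel":[0,0,0.6],"dr":[0,0,0]},{"travel":[0,0,0.8],"dr":[0,0,0]},{"travel":[0,0,0.8],"dr":[0,0,0]}]';python3 -c "
from h import *
st();s,a=snap('wrist','w13');s,a=snap('scene','s13')
cv2.imwrite('pics/s13z.png',cv2.resize(a[170:350,140:320],(600,600),interpolation=cv2.INTER_CUBIC))"
```

```text
clock: 12.35
ee_pos: [0.4441, -0.3537, -0.0148]
eef_rot: [2.877, 1.261, -0.0]
contact_force: [-0.5, -0.0, 2.0]
finger_gap: 0.0254
clock: 12.75
ee_pos: [0.4452, -0.3543, 0.0673]
eef_rot: [2.874, 1.26, 0.003]
contact_force: [0.3, 1.1, -4.2]
finger_gap: 0.0253
t 12.75 p [ 0.4452 -0.3543  0.0673] r [2.874 1.26  0.003] F [ 0.3  1.1 -4.2] M [-0.01 -0.09 -0.02] gap 0.0253 q [-0.67  0.12 -0.03  1.42  0.    0.07]
```

View pics/w13.png

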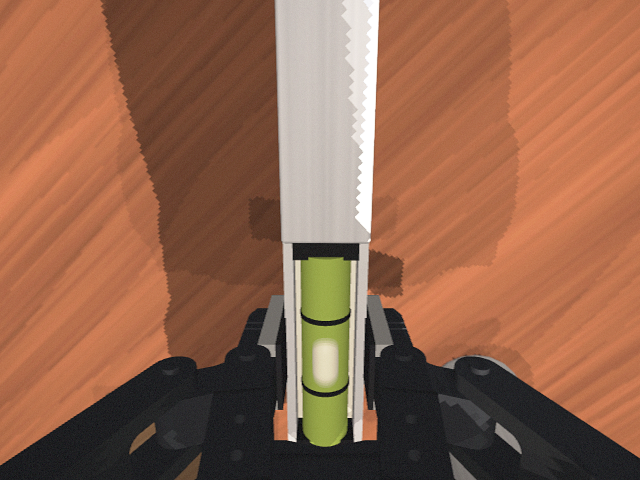

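View pics/s13z.png

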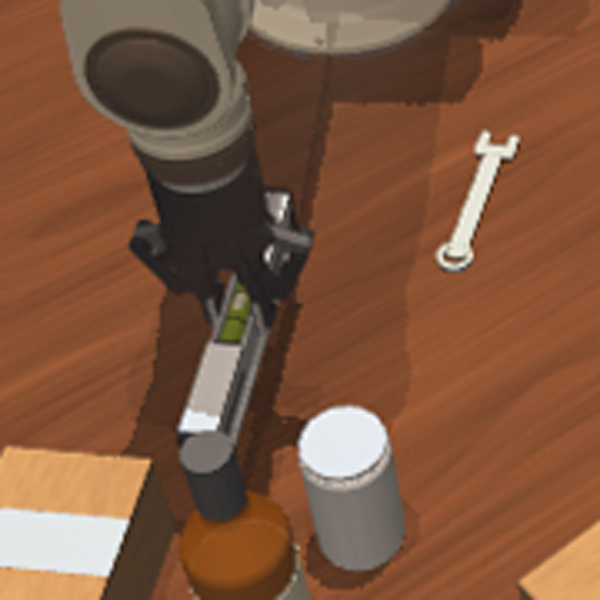

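```bash
python3 -m creep '[{"travel":[0,0.2,0.5],"dr":[0,0,0]},{"travel":[0,0.5,1],"dr":[0,0,0]},{"travel":[0,0.9,1],"dr":[0,0,0]},{"travel":[0,1,1],"dr":[0,0,0]}]';python3 -m creep '[{"travel":[0,0.5,0.3],"dr":[0,0,-0.128]},{"travel":[0,1,0.3],"dr":[0,0,-0.128]},{"travel":[0,1,0.3],"dr":[0,0,-0.128]}]';python3 -m creep '[{"travel":[0,0.5,0],"dr":[0,0,-0.128]},{"travel":[0,1,0],"dr":[0,0,-0.128]},{"travel":[0,1,0],"dr":[0,0,-0.128]}]';python3 -m creep '[{"travel":[0.2,0.5,0],"dr":[0,0,0]},{"travel":[0.3,1,0],"dr":[0,0,0]},{"travel":[0.3,1,0],"dr":[0,0,0]}]';python3 -c "
from h import *
st()
s=sense();print(np.degrees(np.arctan2(*R.from_rotvec(s['eef_rot']).as_matrix()[[1,0],0])))"
```

```text
clock: 13.25
ee_pos: [0.4443, -0.2508, 0.1657]
eef_rot: [-2.876, -1.263, -0.002]
contact_force: [0.5, -0.5, -4.0]
finger_gap: 0.0254
clock: 13.55
ee_pos: [0.4437, -0.1507, 0.1938]
eef_rot: [-3.071, -0.655, 0.002]
contact_force: [0.8, -1.0, -4.0]
finger_gap: 0.0255
clock: 13.85
ee_pos: [0.4433, -0.0507, 0.1927]
eef_rot: [-3.14, -0.029, 0.005]
contact_force: [-0.3, -0.4, -4.8]
finger_gap: 0.0253
clock: 14.15
ee_pos: [0.4741, 0.0507, 0.192]
eef_rot: [-3.14, -0.041, 0.006]
contact_force: [-1.0, -0.7, -4.3]
finger_gap: 0.0252
t 14.15 p [0.4741 0.0507 0.192 ] r [-3.14  -0.041  0.006] F [-1.  -0.7 -4.3] M [ 0.04  0.05 -0.04] gap 0.0252 q [ 0.11 -0.08  0.    1.66  0.    1.65]
1.5116718044382758
```

```bash
python3 -m creep '[{"travel":[0.2,0.4,0],"dr":[0,0,0]},{"travel":[0.6,0.72,0],"dr":[0,0,0]},{"travel":[0.95,0.72,0],"dr":[0,0,0]},{"travel":[0.95,0.72,0],"dr":[0,0,0]}]';python3 -m creep '[{"travel":[0.4,0,0],"dr":[0,0,0]},{"travel":[0.8,0,-0.2],"dr":[0,0,0]},{"travel":[0.8,0,-0.5],"dr":[0,0,0]},{"travel":[0.8,0,-0.7],"dr":[0,0,0]},{"travel":[0.8,0,-0.7],"dr":[0,0,0]},{"travel":[0.8,0,-0.7],"dr":[0,0,0]}]';python3 -c "
from h import *
st()
s=sense();print(np.degrees(np.arctan2(*R.from_rotvec(s['eef_rot']).as_matrix()[[1,0],0])))
s,a=snap('wrist','w14');s,a=snap('scene','s14');s,a=snap('top','t14')
cv2.imwrite('pics/t14z.png',cv2.resize(a[120:280,140:360],(800,582),interpolation=cv2.INTER_CUBIC))"
```

```text
clock: 14.55
ee_pos: [0.5714, 0.1189, 0.1896]
eef_rot: [3.14, 0.036, -0.009]
contact_force: [-1.8, -0.9, -4.5]
finger_gap: 0.0255
clock: 15.15
ee_pos: [0.6483, 0.1179, 0.1243]
eef_rot: [3.141, 0.034, -0.003]
contact_force: [-0.5, -0.6, -2.9]
finger_gap: 0.0247
t 15.15 p [0.6483 0.1179 0.1243] r [ 3.141e+00  3.400e-02 -3.000e-03] F [-0.5 -0.6 -2.9] M [-0.01  0.05  0.01] gap 0.0247 q [ 0.18  0.34  0.34  1.57 -0.    1.73]
1.2296680524184584
```

View pics/w14.png

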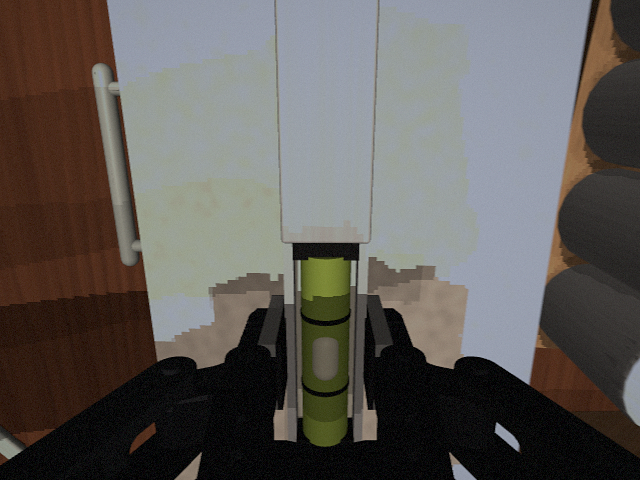

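View pics/s14.png

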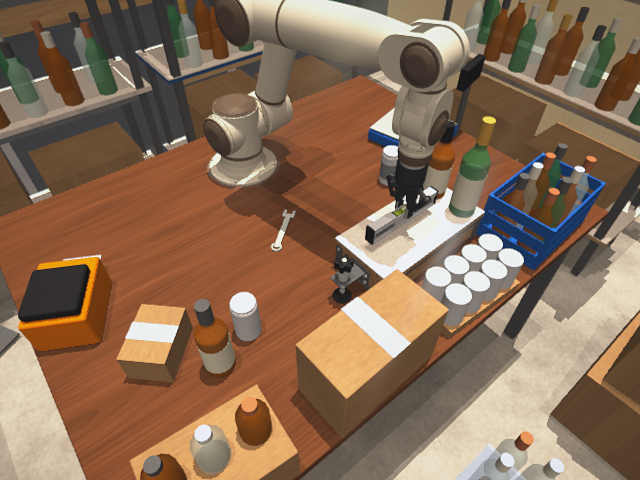

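View pics/t14z.png

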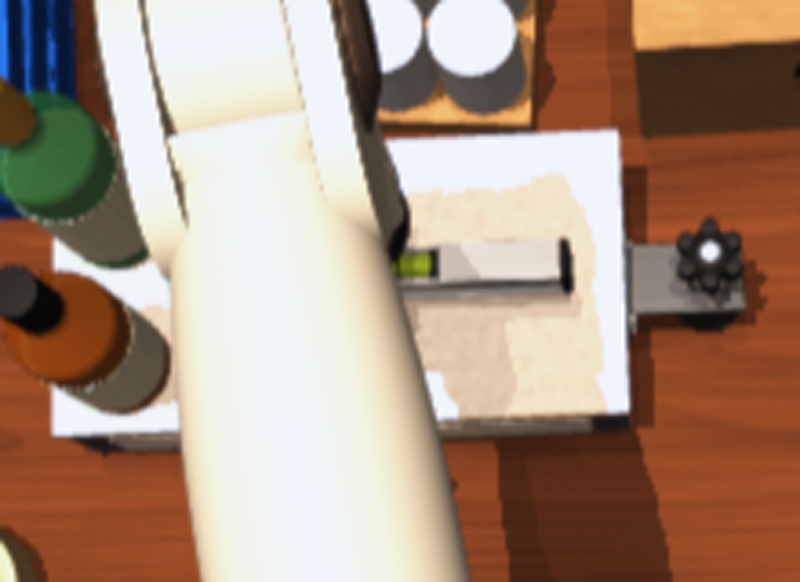

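```bash
python3 -m creep '[{"travel":[0,0,-0.12],"dr":[0,0,0]},{"travel":[0,0,-0.24],"dr":[0,0,0]},{"travel":[0,0,-0.24],"dr":[0,0,0]}]';python3 -m creep '[{"travel":[0,0,-0.03],"dr":[0,0,0]},{"travel":[0,0,-0.03],"dr":[0,0,0]}]';python3 -m creep '[{"travel":[0,0,-0.02],"dr":[0,0,0]},{"travel":[0,0,-0.02],"dr":[0,0,0]}]'
```

```text
clock: 15.6
ee_pos: [0.6479, 0.1183, 0.0983]
eef_rot: [3.141, 0.035, -0.005]
contact_force: [-0.5, 0.5, -4.8]
finger_gap: 0.0252
clock: 15.8
ee_pos: [0.6489, 0.1185, 0.0976]
eef_rot: [3.141, 0.034, -0.001]
contact_force: [-0.5, 0.2, -3.5]
finger_gap: 0.0253
clock: 16.0
ee_pos: [0.6491, 0.1185, 0.0959]
eef_rot: [-3.141, -0.034, -0.0]
contact_force: [0.1, -0.1, -4.2]
finger_gap: 0.0252
```

```bash
python3 -m creep '[{"travel":[0,0,-0.015],"dr":[0,0,0]},{"travel":[0,0,-0.015],"dr":[0,0,0]}]';python3 -m creep '[{"travel":[0,0,-0.015],"dr":[0,0,0]},{"travel":[0,0,-0.015],"dr":[0,0,0]}]';python3 -m creep '[{"travel":[0,0,-0.01],"dr":[0,0,0]},{"travel":[0,0,-0.01],"dr":[0,0,0]}]'
```

```text
clock: 16.2
ee_pos: [0.6492, 0.1185, 0.0946]
eef_rot: [-3.141, -0.034, -0.001]
contact_force: [0.6, -0.5, -2.6]
finger_gap: 0.0254
clock: 16.4
ee_pos: [0.6493, 0.1185, 0.0945]
eef_rot: [-3.141, -0.034, -0.003]
contact_force: [-2.4, -0.8, 4.3]
finger_gap: 0.0251
clock: 16.6
ee_pos: [0.6493, 0.1185, 0.0944]
eef_rot: [-3.141, -0.034, -0.004]
contact_force: [-5.0, -0.3, 10.4]
finger_gap: 0.025
```

```bash
python3 -m creep '[{"travel":[0,0,0.02],"dr":[0,0,0]},{"travel":[0,0,0.02],"dr":[0,0,0]},{"travel":[0,0,0.02],"dr":[0,0,0]},{"travel":[0,0,0.02],"dr":[0,0,0]},{"travel":[0,0,0.02],"dr":[0,0,0]},{"travel":[0,0,0.02],"dr":[0,0,0]}]' 0.9;python3 -m creep '[{"travel":[0,0,0.2],"dr":[0,0,0]},{"travel":[0,0,0.5],"dr":[0,0,0]},{"travel":[0,0,0.9],"dr":[0,0,0]},{"travel":[0,0,0.9],"dr":[0,0,0]}]';python3 -c "
from h import *
st();s,a=snap('wrist','w15');s,a=snap('scene','s15')"
```

```text
clock: 17.2
ee_pos: [0.649, 0.1185, 0.0937]
eef_rot: [3.141, 0.034, -0.0]
contact_force: [-0.8, -0.2, 0.1]
finger_gap: 0.0767
clock: 17.6
ee_pos: [0.6507, 0.1188, 0.19]
eef_rot: [-3.14, -0.034, -0.012]
contact_force: [-0.0, -0.5, 0.6]
finger_gap: 0.0769
t 17.6 p [0.6507 0.1188 0.19  ] r [-3.14  -0.034 -0.012] F [-0.  -0.5  0.6] M [0.01 0.02 0.01] gap 0.0769 q [ 0.18  0.36  0.49  1.7  -0.    1.73]
```

View pics/w15.png

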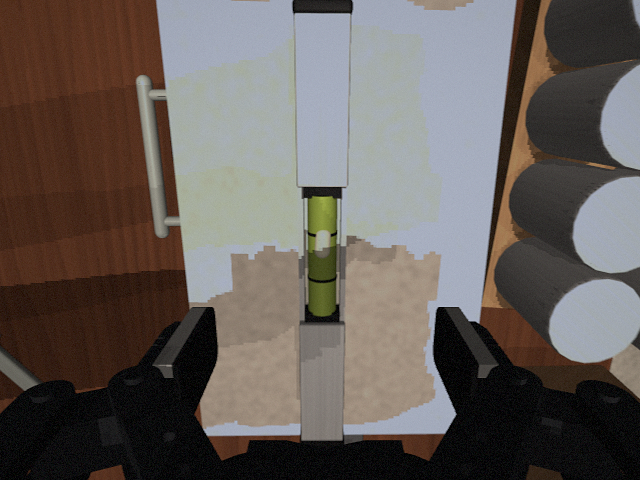

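View pics/s15.png

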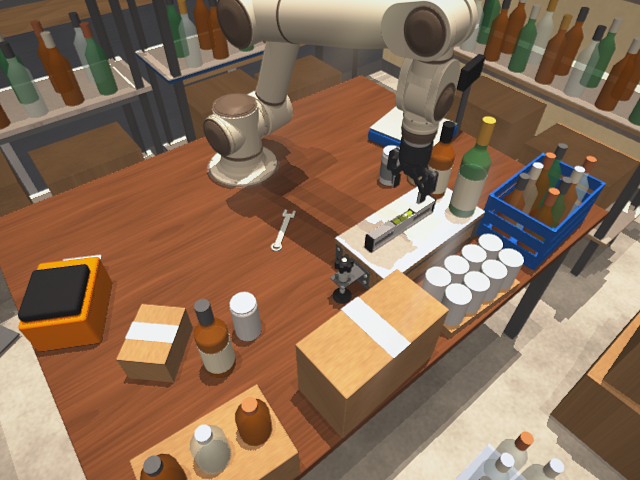

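```bash
python3 -m creep '[{"travel":[0,-0.3,0.2],"dr":[0,0,0.25]},{"travel":[0,-0.6,0.2],"dr":[0,0,0.25]},{"travel":[0,-1,0.2],"dr":[0,0,0.25]},{"travel":[0,-1,0.2],"dr":[0,0,0.25]},{"travel":[0,-1,0.2],"dr":[0,0,0.25]},{"travel":[0,-1,0.2],"dr":[0,0,0.25]}]' 1;python3 -m creep '[{"travel":[0,-0.5,0],"dr":[0,0,0.242]},{"travel":[0.1,-1,0],"dr":[0,0,0.242]},{"travel":[0.1,-1.0,0],"dr":[0,0,0.242]},{"travel":[0.1,-1,0],"dr":[0,0,0.242]},{"travel":[0.1,-1,0],"dr":[0,0,0.242]},{"travel":[0.1,-1,0],"dr":[0,0,0.242]}]';python3 -c "
from h import *
st();s,a=snap('wrist','w16')
print(np.degrees(np.arctan2(*R.from_rotvec(s['eef_rot']).as_matrix()[[1,0],0])))
s,a=snap('top','t16')
cv2.imwrite('pics/t16z.png',cv2.resize(a[140:260,170:350],(800,533),interpolation=cv2.INTER_CUBIC));print(cam('top')[2])"
```

```text
clock: 18.3
ee_pos: [0.6486, 0.0179, 0.2022]
eef_rot: [-2.885, -1.24, 0.003]
contact_force: [0.5, 0.4, 0.6]
finger_gap: 0.0855
clock: 18.9
ee_pos: [0.6586, -0.0817, 0.2022]
eef_rot: [-2.221, -2.219, 0.002]
contact_force: [0.1, -0.3, -0.0]
finger_gap: 0.0855
t 18.9 p [ 0.6586 -0.0817  0.2022] r [-2.221e+00 -2.219e+00  2.000e-03] F [ 0.1 -0.3 -0. ] M [ 0.   -0.02  0.01] gap 0.0855 q [-0.12  0.39  0.55  1.74  0.   -0.12]
89.95045149354253
[ 0.33827222 -0.07996736  1.46125719]
```

View pics/w16.png

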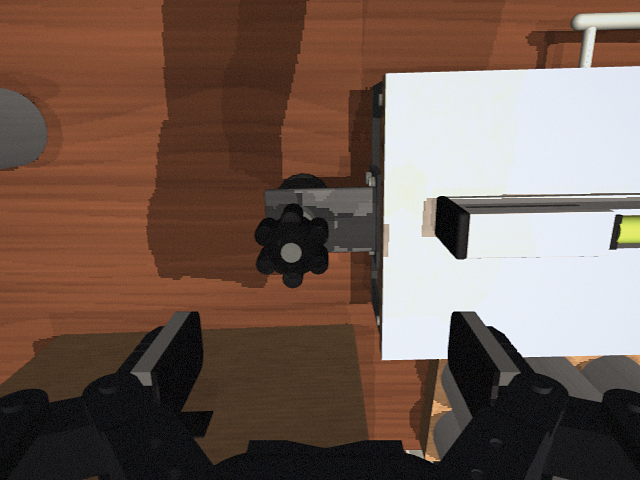

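View pics/t16z.png

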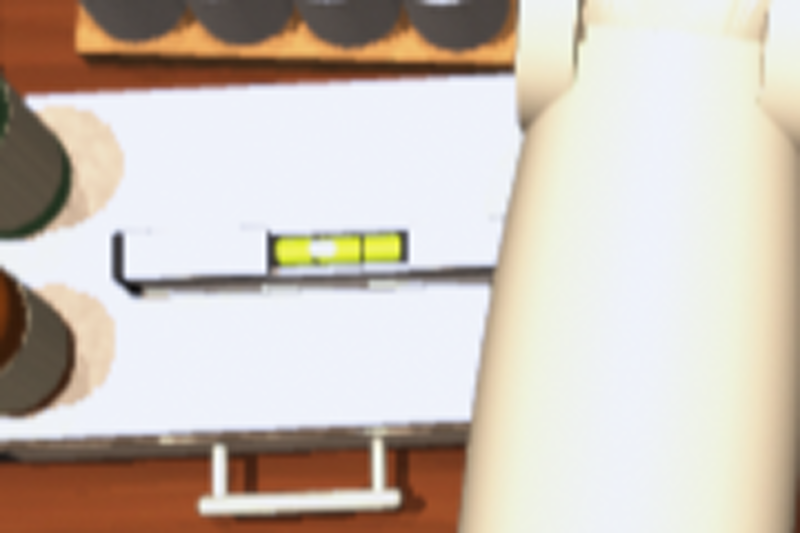

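```bash
python3 -c "
from h import *
s=sense()
print(cast('wrist',[(291,252)],.150,s),cast('wrist',[(291.5,246)],.140,s))
im=eyes.snapshot('top'); im=im[:,:,::-1]; cv2.imwrite('pics/t17.png',im)
st()
cv2.imwrite('pics/t17z.png',cv2.resize(im[185:205,220:270],(800,320),interpolation=cv2.INTER_CUBIC))
"
```

```text
[[ 0.66288376 -0.10105452  0.15      ]] [[ 0.66241491 -0.10150862  0.14      ]]
t 19.05 p [ 0.6588 -0.0814  0.2031] r [-2.229e+00 -2.213e+00  1.000e-03] F [-0.1 -0.4 -0.2] M [0.   0.09 0.02] gap 0.0856 q [-0.12  0.39  0.55  1.74 -0.   -0.12]
```

View pics/t17z.png

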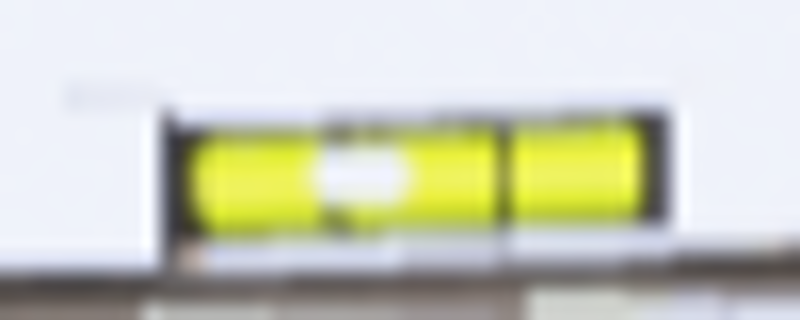

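```bash
python3 -m creep '[{"travel":[0.04,-0.2,0],"dr":[0,0,0]},{"travel":[0.04,-0.2,0],"dr":[0,0,0]},{"travel":[0.04,-0.2,-0.3],"dr":[0,0,0]},{"travel":[0.04,-0.2,-0.5],"dr":[0,0,0]},{"travel":[0.04,-0.2,-0.5],"dr":[0,0,0]}]' 0.75;python3 -c "
from h import *
st();s,a=snap('wrist','w18')
print(cast('wrist',[(291,252)],.150,s))"
```

```text
clock: 19.55
ee_pos: [0.6617, -0.1016, 0.1505]
eef_rot: [-2.224, -2.213, 0.005]
contact_force: [-0.3, -0.3, 0.4]
finger_gap: 0.064
t 19.55 p [ 0.6617 -0.1016  0.1505] r [-2.224 -2.213  0.005] F [-0.3 -0.3  0.4] M [0.02 0.   0.01] gap 0.064 q [-0.15  0.38  0.44  1.64  0.   -0.15]
[[ 0.64818936 -0.11669495  0.15      ]]
```

View pics/w18.png

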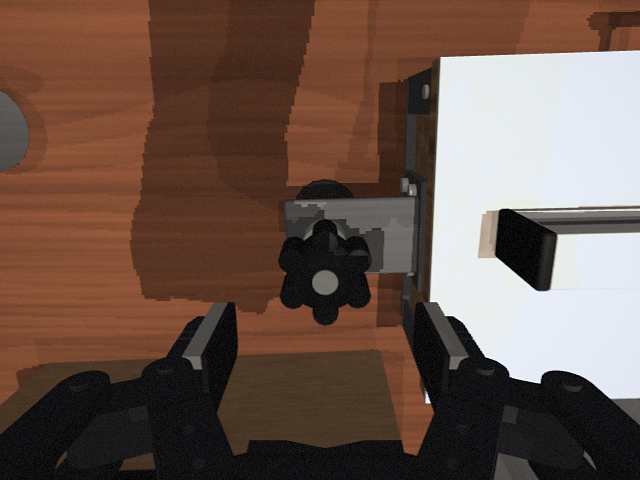

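```bash
python3 -c "
from h import *
s=dict(sense());print(cast('wrist',[(325,282)],.150,s))";python3 -m creep '[{"travel":[0.01,0,-0.2],"dr":[0,0,0]},{"travel":[0.01,0,-0.4],"dr":[0,0,0]},{"travel":[0.01,0,-0.55],"dr":[0,0,0]},{"travel":[0.01,0,-0.55],"dr":[0,0,0]}]';python3 -c "
from h import *
st();s,a=snap('wrist','w19');s,a=snap('scene','s19')
cv2.imwrite('pics/s19z.png',cv2.resize(a[210:330,300:420],(600,600),interpolation=cv2.INTER_CUBIC))"
```

```text
[[ 0.66442726 -0.10127233  0.15      ]]
clock: 20.0
ee_pos: [0.6636, -0.1015, 0.0982]
eef_rot: [-2.225, -2.216, 0.002]
contact_force: [-0.5, 0.1, -1.0]
finger_gap: 0.064
t 20.0 p [ 0.6636 -0.1015  0.0982] r [-2.225e+00 -2.216e+00  2.000e-03] F [-0.5  0.1 -1. ] M [-0.04  0.01  0.03] gap 0.064 q [-0.15  0.37  0.33  1.53 -0.   -0.15]
```

View pics/w19.png

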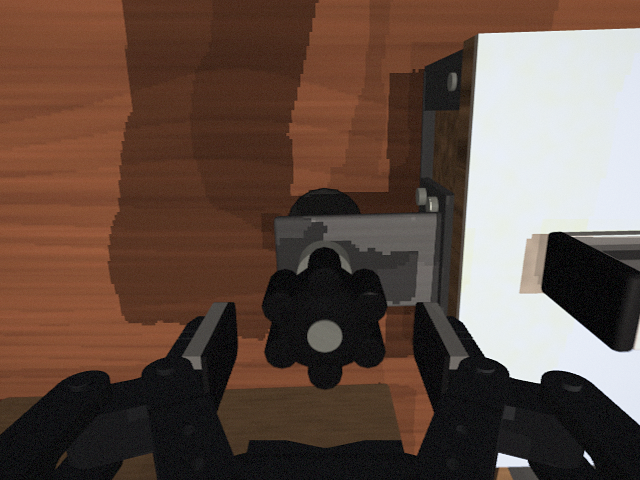

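View pics/s19z.png

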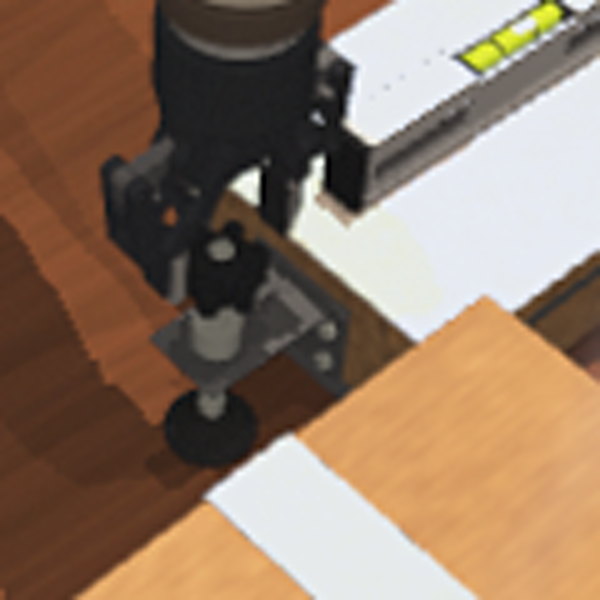

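```bash
python3 -c "
from h import *
s=dict(sense());print(cast('wrist',[(325,336)],.150,s))";python3 -m creep '[{"travel":[0,0,-0.1],"dr":[0,0,0]},{"travel":[0,0,-0.19],"dr":[0,0,0]},{"travel":[0,0,-0.19],"dr":[0,0,0]}]';python3 -m creep '[{"travel":[0,0,0],"dr":[0,0,0]},{"travel":[0,0,0],"dr":[0,0,0]},{"travel":[0,0,0],"dr":[0,0,0]},{"travel":[0,0,0],"dr":[0,0,0]}]' 0 40;python3 -c "
from h import *
st();s,a=snap('wrist','w20');s,a=snap('top','t20')
cv2.imwrite('pics/t20z.png',cv2.resize(a[185:205,220:270],(800,320),interpolation=cv2.INTER_CUBIC))"
```

```text
[[ 0.66505441 -0.10128813  0.15      ]]
clock: 20.4
ee_pos: [0.6634, -0.1015, 0.0784]
eef_rot: [-2.224, -2.217, 0.002]
contact_force: [0.5, -0.3, -0.4]
finger_gap: 0.0639
clock: 20.8
ee_pos: [0.664, -0.1017, 0.0802]
eef_rot: [2.225, 2.217, -0.0]
contact_force: [-2.2, -1.4, 1.5]
finger_gap: 0.043
t 20.8 p [ 0.664  -0.1017  0.0802] r [ 2.225  2.217 -0.   ] F [-2.2 -1.4  1.5] M [-0.28  0.38  0.08] gap 0.043 q [-0.15  0.37  0.29  1.49 -0.   -0.15]
```

View pics/w20.png

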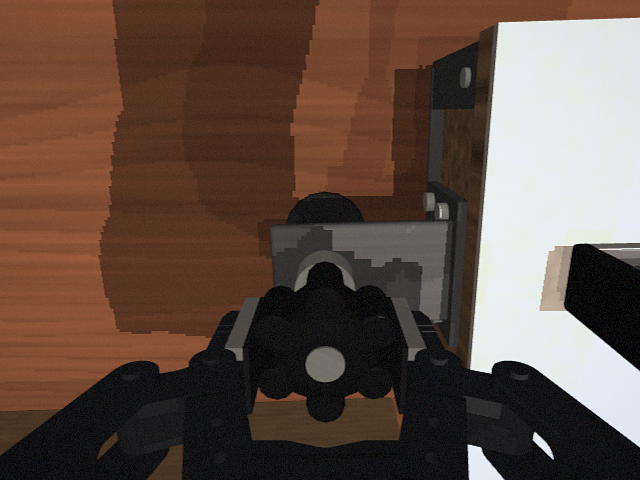

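View pics/t20z.png

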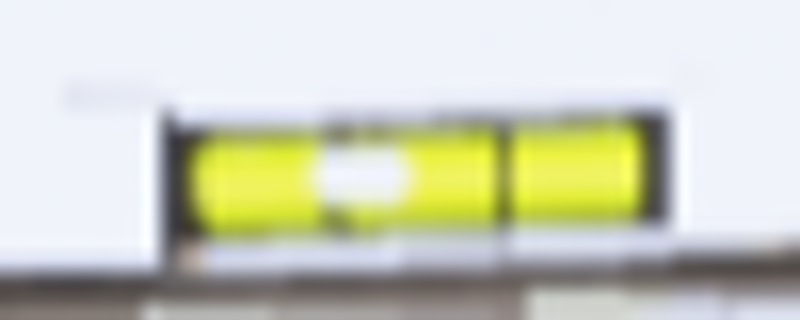

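```bash
python3 -m creep '[{"travel":[0.005,0,0],"dr":[0,0,-0.045]},{"travel":[0.005,0,0],"dr":[0,0,-0.09]},{"travel":[0.005,0,0],"dr":[0,0,-0.135]},{"travel":[0.005,0,0],"dr":[0,0,-0.18]},{"travel":[0.005,0,0],"dr":[0,0,-0.225]},{"travel":[0.005,0,0],"dr":[0,0,-0.27]},{"travel":[0.005,0,0],"dr":[0,0,-0.315]},{"travel":[0.005,0,0],"dr":[0,0,-0.34]}]';python3 -m creep '[{"travel":[0,0,0],"dr":[0,0,0]},{"travel":[0,0,0],"dr":[0,0,0]},{"travel":[0,0,0],"dr":[0,0,0]},{"travel":[0,0,0],"dr":[0,0,0]},{"travel":[0,0,0],"dr":[0,0,0]},{"travel":[0,0,0],"dr":[0,0,0]},{"travel":[0,0,0],"dr":[0,0,0]},{"travel":[0,0,0],"dr":[0,0,0]}]';python3 -m creep '[{"travel":[0,0,0],"dr":[0,0,0]},{"travel":[0,0,0],"dr":[0,0,0]},{"travel":[0,0,0],"dr":[0,0,0]},{"travel":[0,0,0],"dr":[0,0,0]},{"travel":[0,0,0],"dr":[0,0,0]},{"travel":[0,0,0],"dr":[0,0,0]},{"travel":[0,0,0],"dr":[0,0,0]},{"travel":[0,0,0],"dr":[0,0,0]}]';python3 -c "
from h import *
st();s,a=snap('wrist','w21');s,a=snap('top','t21')
cv2.imwrite('pics/t21z.png',cv2.resize(a[185:205,220:270],(800,320),interpolation=cv2.INTER_CUBIC))"
```

```text
clock: 21.7
ee_pos: [0.664, -0.1019, 0.0802]
eef_rot: [3.046, 0.768, -0.002]
contact_force: [-4.9, -3.0, 3.8]
finger_gap: 0.043
clock: 22.5
ee_pos: [0.6639, -0.1019, 0.0802]
eef_rot: [3.044, 0.775, -0.002]
contact_force: [-4.8, -1.9, 3.9]
finger_gap: 0.0427
clock: 23.3
ee_pos: [0.6639, -0.1019, 0.0802]
eef_rot: [3.044, 0.775, -0.001]
contact_force: [-5.0, -2.4, 3.1]
finger_gap: 0.0429
t 23.3 p [ 0.6639 -0.1019  0.0802] r [ 3.044e+00  7.750e-01 -1.000e-03] F [-5.  -2.4  3.1] M [-0.48  0.98 -0.11] gap 0.0429 q [-0.15  0.37  0.29  1.49 -0.    0.92]
```

View pics/w21.png

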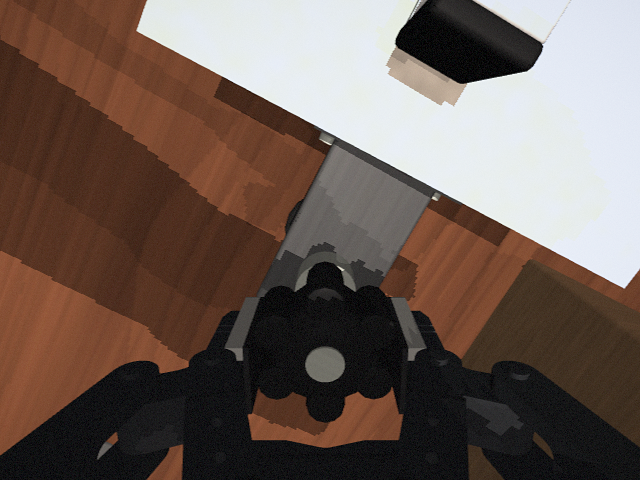

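View pics/t21z.png

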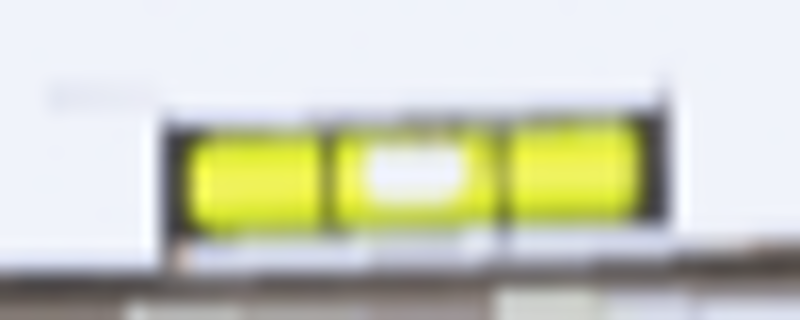

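```bash
python3 -m creep '[{"travel":[0,0,0],"dr":[0,0,0]},{"travel":[0,0,0],"dr":[0,0,0]},{"travel":[0,0,0],"dr":[0,0,0]},{"travel":[0,0,0],"dr":[0,0,0]}]' 0.75;python3 -m creep '[{"travel":[0,0,0.2],"dr":[0,0,0]},{"travel":[0,0,0.5],"dr":[0,0,0]},{"travel":[0,0,0.9],"dr":[0,0,0]},{"travel":[0,0,1],"dr":[0,0,0]},{"travel":[0,0,1],"dr":[0,0,0]}]';python3 -c "
from h import *
st();s=sense();print(np.degrees(np.arctan2(*R.from_rotvec(s['eef_rot']).as_matrix()[[1,0],0])))
s,a=snap('top','t22')
cv2.imwrite('pics/t22z.png',cv2.resize(a[185:205,220:270],(800,320),interpolation=cv2.INTER_CUBIC))"
```

```text
clock: 23.8
ee_pos: [0.6647, -0.1014, 0.0799]
eef_rot: [-3.044, -0.776, -0.0]
contact_force: [0.3, 0.6, -0.8]
finger_gap: 0.0637
clock: 24.3
ee_pos: [0.6656, -0.1016, 0.1821]
eef_rot: [3.043, 0.776, 0.006]
contact_force: [1.1, 0.4, -0.4]
finger_gap: 0.0641
t 24.3 p [ 0.6656 -0.1016  0.1821] r [3.043 0.776 0.006] F [ 1.1  0.4 -0.4] M [-0.07  0.02  0.01] gap 0.0641 q [-0.15  0.39  0.52  1.69  0.    0.92]
28.616840997450637
```

View pics/t22z.png

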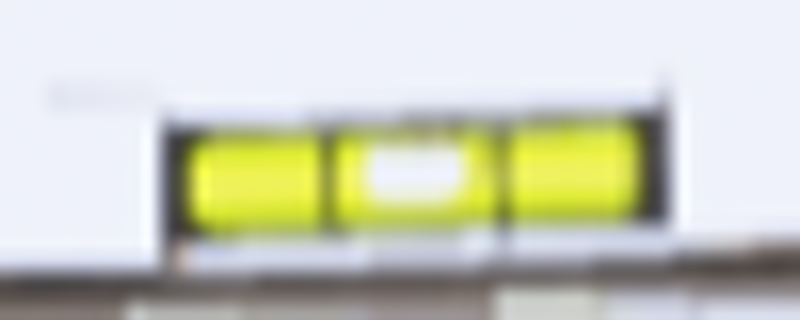

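```bash
python3 -m creep '[{"travel":[-0.08,0.3,0.2],"dr":[0,0,-0.151]},{"travel":[-0.15,0.6,0.2],"dr":[0,0,-0.151]},{"travel":[-0.15,0.9,0.2],"dr":[0,0,-0.151]},{"travel":[-0.15,0.9,0.2],"dr":[0,0,-0.151]},{"travel":[-0.15,0.9,0.2],"dr":[0,0,-0.151]}]' 0 40;python3 -m creep '[{"travel":[0,0.4,0],"dr":[0,0,0]},{"travel":[0,0.72,0],"dr":[0,0,0]},{"travel":[0,0.72,0],"dr":[0,0,0]},{"travel":[0,0.72,0],"dr":[0,0,0]},{"travel":[0,0.72,0],"dr":[0,0,0]},{"travel":[0,0.72,0],"dr":[0,0,0]}]';python3 -c "
from h import *
st();s,a=snap('wrist','w23');print(np.degrees(np.arctan2(*R.from_rotvec(s['eef_rot']).as_matrix()[[1,0],0])))
"
```

```text
clock: 24.85
ee_pos: [0.6491, -0.011, 0.1981]
eef_rot: [3.141, 0.043, -0.004]
contact_force: [0.2, 0.3, -0.2]
finger_gap: 0.0001
clock: 25.45
ee_pos: [0.6496, 0.0591, 0.1996]
eef_rot: [3.141, 0.038, -0.001]
contact_force: [0.4, 0.3, -0.3]
finger_gap: -0.0003
t 25.45 p [0.6496 0.0591 0.1996] r [ 3.141e+00  3.800e-02 -1.000e-03] F [ 0.4  0.3 -0.3] M [-0.04  0.03  0.03] gap -0.0003 q [ 0.09  0.35  0.5   1.72 -0.    1.64]
1.3696148782967714
```

View pics/w23.png

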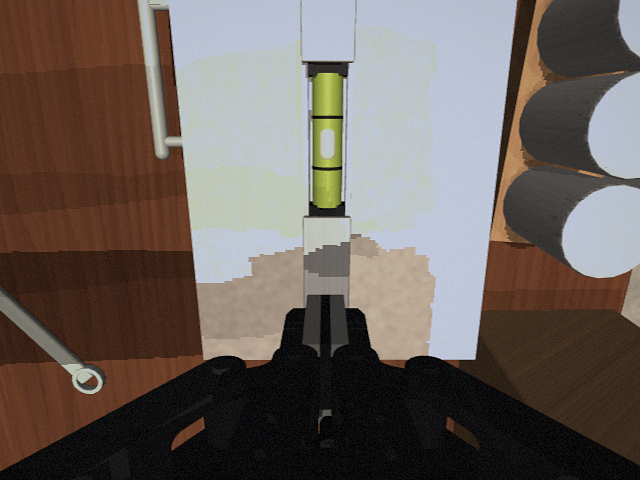

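```bash
python3 -c "
from h import *
s=sense();w=cast('wrist',[(328,63),(326.5,215)],.16,s);print(w,w.mean(0))";python3 -m creep '[{"travel":[0,0,-0.2],"dr":[0,0,0]},{"travel":[0,0,-0.4],"dr":[0,0,0]},{"travel":[0,0,-0.52],"dr":[0,0,0]},{"travel":[0,0,-0.52],"dr":[0,0,0]}]';python3 -m creep '[{"travel":[0,0,-0.05],"dr":[0,0,0]},{"travel":[0,0,-0.05],"dr":[0,0,0]}]';python3 -c "
from h import *
st();s,a=snap('wrist','w24')
s,a=snap('scene','s24');cv2.imwrite('pics/s24z.png',cv2.resize(a[150:290,320:500],(770,600),interpolation=cv2.INTER_CUBIC))
"
```

```text
[[0.64797552 0.15580334 0.16      ]
 [0.64915304 0.0799024  0.16      ]] [0.64856428 0.11785287 0.16      ]
clock: 25.9
ee_pos: [0.6487, 0.0599, 0.146]
eef_rot: [3.141, 0.038, -0.005]
contact_force: [-0.2, -0.6, 0.0]
finger_gap: 0.0001
clock: 26.1
ee_pos: [0.6497, 0.0604, 0.1433]
eef_rot: [-3.141, -0.039, -0.001]
contact_force: [-0.1, 0.5, 1.2]
finger_gap: -0.0
t 26.1 p [0.6497 0.0604 0.1433] r [-3.141e+00 -3.900e-02 -1.000e-03] F [-0.1  0.5  1.2] M [0.01 0.01 0.03] gap -0.0 q [0.09 0.33 0.36 1.6  0.   1.64]
```

View pics/w24.png

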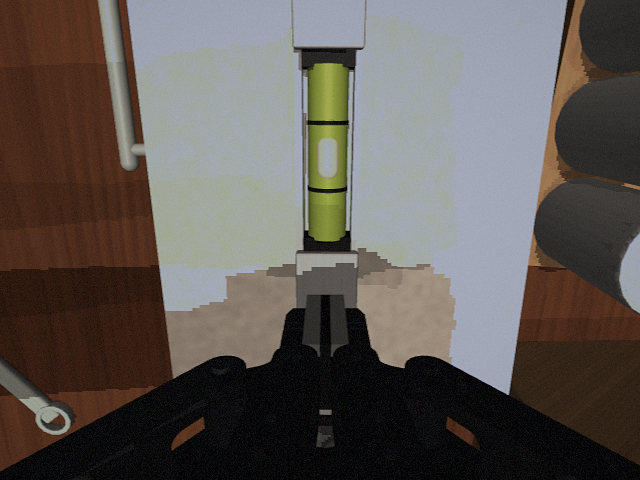

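View pics/s24z.png

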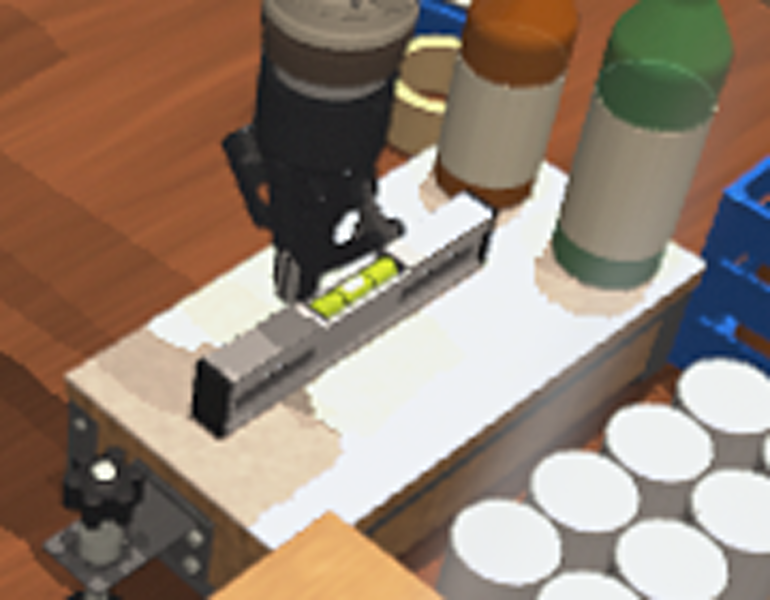

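```bash
python3 -m creep '[{"travel":[0,0,-0.04],"dr":[0,0,0]},{"travel":[0,0,-0.08],"dr":[0,0,0]},{"travel":[0,0,-0.08],"dr":[0,0,0]}]';python3 -m creep '[{"travel":[0,0,-0.03],"dr":[0,0,0]},{"travel":[0,0,-0.03],"dr":[0,0,0]}]';python3 -m creep '[{"travel":[0,0,-0.02],"dr":[0,0,0]},{"travel":[0,0,-0.02],"dr":[0,0,0]}]'
```

```text
clock: 26.5
ee_pos: [0.6493, 0.0605, 0.1341]
eef_rot: [3.141, 0.039, -0.002]
contact_force: [0.7, -1.0, -0.6]
finger_gap: 0.0002
clock: 26.7
ee_pos: [0.6494, 0.0605, 0.1314]
eef_rot: [3.141, 0.039, -0.001]
contact_force: [0.2, 0.6, -0.1]
finger_gap: -0.0001
clock: 26.9
ee_pos: [0.6495, 0.0605, 0.1297]
eef_rot: [-3.141, -0.039, 0.0]
contact_force: [0.1, 0.6, -1.2]
finger_gap: 0.0003
```

```bash
python3 -m creep '[{"travel":[0,0,-0.015],"dr":[0,0,0]},{"travel":[0,0,-0.015],"dr":[0,0,0]}]';python3 -m creep '[{"travel":[0,0,-0.015],"dr":[0,0,0]},{"travel":[0,0,-0.015],"dr":[0,0,0]}]';python3 -m creep '[{"travel":[0,0,-0.01],"dr":[0,0,0]},{"travel":[0,0,-0.01],"dr":[0,0,0]}]'
```

```text
clock: 27.1
ee_pos: [0.6495, 0.0605, 0.1282]
eef_rot: [-3.141, -0.039, 0.0]
contact_force: [-0.7, -0.5, -0.1]
finger_gap: 0.0001
clock: 27.3
ee_pos: [0.6495, 0.0605, 0.1267]
eef_rot: [3.141, 0.039, -0.0]
contact_force: [0.8, -0.7, -0.5]
finger_gap: -0.0
clock: 27.5
ee_pos: [0.6495, 0.0604, 0.1258]
eef_rot: [3.141, 0.039, -0.0]
contact_force: [0.6, -0.6, 0.3]
finger_gap: -0.0002
```

```bash
for i in 1 2; do :; done; python3 -m creep '[{"travel":[0,0,-0.01],"dr":[0,0,0]},{"travel":[0,0,-0.01],"dr":[0,0,0]}]';python3 -m creep '[{"travel":[0,0,-0.01],"dr":[0,0,0]},{"travel":[0,0,-0.01],"dr":[0,0,0]}]';python3 -m creep '[{"travel":[0,0,-0.01],"dr":[0,0,0]},{"travel":[0,0,-0.01],"dr":[0,0,0]}]'; python3 -c "
from h import *
s,a=snap('scene','s25');cv2.imwrite('pics/s25z.png',cv2.resize(a[170:270,360:460],(600,600),interpolation=cv2.INTER_CUBIC))"
```

```text
clock: 27.7
ee_pos: [0.6495, 0.0605, 0.1247]
eef_rot: [3.141, 0.039, -0.0]
contact_force: [0.1, -0.4, 0.5]
finger_gap: 0.0002
clock: 27.9
ee_pos: [0.6495, 0.0605, 0.1237]
eef_rot: [-3.141, -0.039, 0.0]
contact_force: [-0.5, 0.6, -0.1]
finger_gap: 0.0003
clock: 28.1
ee_pos: [0.6495, 0.0604, 0.1227]
eef_rot: [3.141, 0.039, -0.0]
contact_force: [0.5, -0.3, 1.1]
finger_gap: -0.0001
```

View pics/s25z.png

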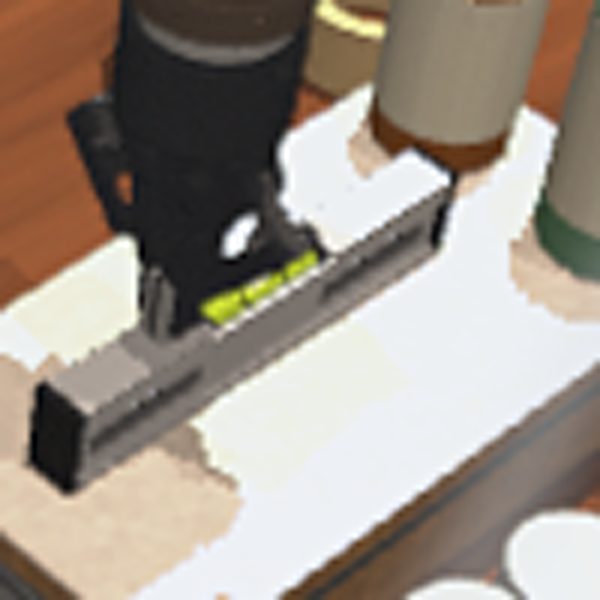

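```bash
python3 -m creep '[{"travel":[0,-0.06,0],"dr":[0,0,0]},{"travel":[0,-0.06,-0.01],"dr":[0,0,0]},{"travel":[0,-0.06,-0.01],"dr":[0,0,0]}]';python3 -m creep '[{"travel":[0,0,-0.01],"dr":[0,0,0]},{"travel":[0,0,-0.01],"dr":[0,0,0]}]';python3 -m creep '[{"travel":[0,0,-0.01],"dr":[0,0,0]},{"travel":[0,0,-0.01],"dr":[0,0,0]}]';python3 -m creep '[{"travel":[0,0,-0.01],"dr":[0,0,0]},{"travel":[0,0,-0.01],"dr":[0,0,0]}]'
```

```text
clock: 28.45
ee_pos: [0.6496, 0.0541, 0.1219]
eef_rot: [3.141, 0.038, 0.0]
contact_force: [-0.8, 0.1, 0.5]
finger_gap: -0.0
clock: 28.65
ee_pos: [0.6497, 0.0542, 0.1218]
eef_rot: [3.141, 0.039, 0.002]
contact_force: [-1.3, -1.2, 4.3]
finger_gap: -0.0002
clock: 28.85
ee_pos: [0.6498, 0.0542, 0.1218]
eef_rot: [3.141, 0.039, 0.003]
contact_force: [-3.1, -1.8, 10.0]
finger_gap: 0.0001
clock: 29.05
ee_pos: [0.65, 0.0542, 0.1218]
eef_rot: [3.141, 0.039, 0.005]
contact_force: [-3.7, -3.0, 16.2]
finger_gap: -0.0002
```

```bash
python3 -m creep '[{"travel":[0,0,0],"dr":[0,0,0]},{"travel":[0,0,0],"dr":[0,0,0]},{"travel":[0,0,0],"dr":[0,0,0]},{"travel":[0,0,0],"dr":[0,0,0]},{"travel":[0,0,0],"dr":[0,0,0]},{"travel":[0,0,0],"dr":[0,0,0]},{"travel":[0,0,0],"dr":[0,0,0]},{"travel":[0,0,0],"dr":[0,0,0]}]';python3 -m creep '[{"travel":[0,0,0],"dr":[0,0,0]},{"travel":[0,0,0],"dr":[0,0,0]},{"travel":[0,0,0],"dr":[0,0,0]},{"travel":[0,0,0],"dr":[0,0,0]},{"travel":[0,0,0],"dr":[0,0,0]},{"travel":[0,0,0],"dr":[0,0,0]},{"travel":[0,0,0],"dr":[0,0,0]},{"travel":[0,0,0],"dr":[0,0,0]}]';python3 -c "
from h import *
st();s,a=snap('wrist','w26')
print(cast('wrist',[(327,135),(327,200)],.155,s))
s,a=snap('scene','s26')
s,a=snap('top','t26')
"
```

```text
clock: 29.85
ee_pos: [0.65, 0.0542, 0.1218]
eef_rot: [3.141, 0.039, 0.005]
contact_force: [-4.4, -2.2, 15.4]
finger_gap: -0.0
clock: 30.65
ee_pos: [0.65, 0.0542, 0.1218]
eef_rot: [3.141, 0.039, 0.005]
contact_force: [-5.4, -2.9, 15.0]
finger_gap: 0.0004
t 30.65 p [0.65   0.0542 0.1218] r [3.141 0.039 0.005] F [-5.4 -2.9 15. ] M [-0.44  1.05 -0.03] gap 0.0004 q [ 0.08  0.32  0.31  1.56 -0.    1.63]
[[0.64803224 0.12069232 0.155     ]
 [0.64862414 0.09817353 0.155     ]]
```

View pics/w26.png

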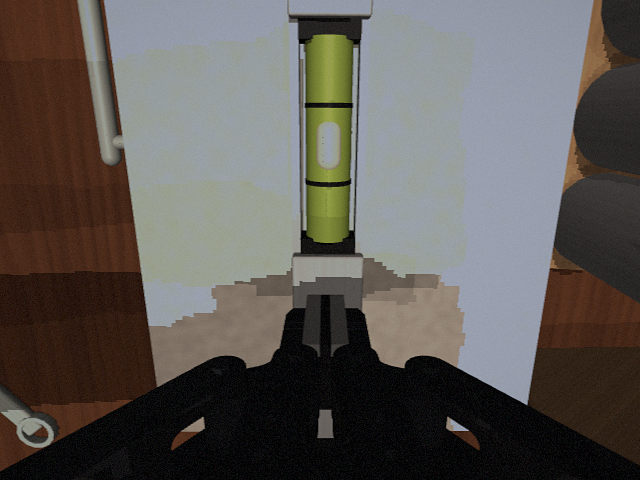

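View pics/s26.png

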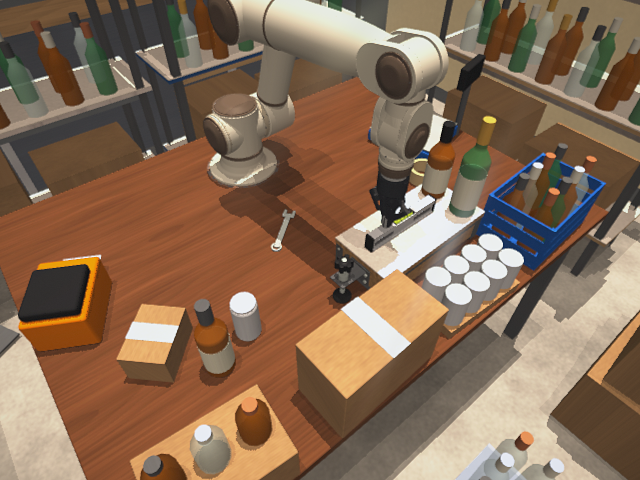

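View pics/t26.png

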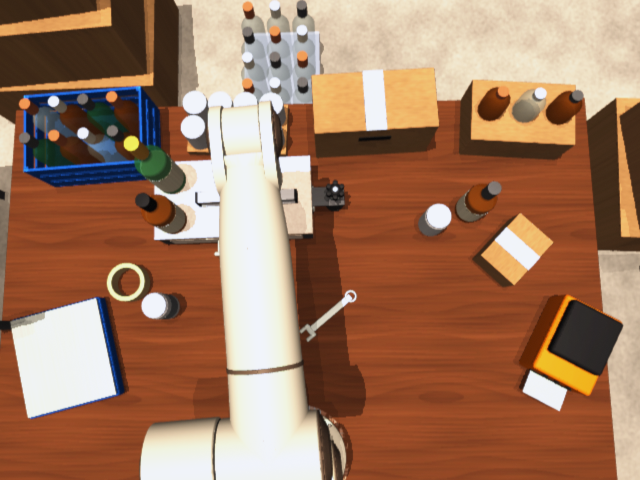

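```bash
python3 -c "
from h import *
print(job.close_job()); st()"
```

```text
the job is handed in; nothing more can be done
None
the job is handed in; nothing more can be done
```

The job is done in the order asked and handed in at about 31 s with the arm still pressing.

- **Drawer:** I pushed it fully shut by its handle, up to a hard stop at about 17 N. The first two pushes passed over the handle without touching anything, because the fingertips sit about 30 to 45 mm higher than the reported TCP. I allowed for that from then on.
- **Level:** I stood it lengthwise on the white board and let go. The bubble settled about 9.5 mm towards the left end.
- **Knob:** I turned it about 61° (1.07 rad) clockwise. The bubble came to rest midway between the lines and stayed there after I let go of the knob.
- **Press:** I pressed with the shut fingers on the flat metal to the right of the vial, about 64 mm from the level's centre. The force was about 15 N down, with about 6 N sideways as well. In the last wrist picture, taken while pressing, the bubble's middle was at row 145 and the middle of the lines at row 144.5, well under 1 mm apart.

In the last pictures the level stood upright, the bottles, cans and other things were where they started, and nothing had fallen. The drawer front was partly behind the arm in those, but earlier views showed it shut. The only check that disagreed was the fingertip height.

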